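# Put the leather punches away in their case and snap it shut

## Robot

A 6-joint arm with a two-finger parallel gripper is mounted at the origin on the work surface. World frame = base frame: x ahead of the robot, y to its left, z up, the work surface at z = 0. Lengths are in m, angles in rad, forces in N, time in s.
With the tool pointing down it reaches from about 0.375 to 0.975 m from the base axis. Payload 3.8 kg.
Tool frame: the origin (TCP) lies on the centre line of the jaws, within the pads' length; the fingertips stand 25 mm ahead of it and the grasp point (between the pads) lies 6 mm ahead of it; y points along the fingers, z is the direction in which the jaws open and shut, and the axes are right-handed (so a half turn about y gives the same grasp; the last joint's range is limited). The gripper opens to 85 mm and grips with 20 to 120 N. Pads are 22 mm wide; open, the fingers measure 114 mm over their backs; the gripper's body (76 mm by 85 mm) begins 54 mm behind the grasp point. The pads swing forward as they close: fully open they stand 13 mm farther back than shut.
Start: joints at [1.088, 0.264, 1.604, -0, 1.274, -0.037], TCP at [0.291, 0.609, 0.234] pointing down, gripper open.
Joint ranges: [-2.63, 2.63], [-0.94, 2.18], [0.31, 2.57], [-1.31, 4.45], [0, 2.66], [-2.55, 2.55]. Speed limits (rad/s): [2.57, 2.57, 3.14, 3.14, 3.14, 3.14].

## Interface

Orientations are given as a rotation vector (axis times angle).
In Python, from workcell import bot gives the robot as it stands.
- The arm moves only by the shell command python3 -m jog 'ROWS' [FORCE]. ROWS is JSON, a list of rows, each a list of 5 numbers: the shift along the world's x, y, z in mm, then the turn about the world's z in degrees, then the finger opening in mm, from 0 to 85.4. A call has exactly 10 rows; each row is the pose to reach, as a shift and turn from the pose commanded when the call began; what a row does not reach only later rows make up. A row lasts 1/8 s, in which the tool goes at most 62.5 mm and 10.7 degrees, less where a joint would pass 70% of its speed; a pose out of reach is approached as far as the arm can. A call with a gripper value outside its range is refused whole. The fingers move at their own pace and stop on an object; FORCE is the grip in N (left out, the last holds). Time passes only in rows, so rows that repeat a pose let the fingers close, or fill a call up. It gives the time, the measured TCP pose, the force and the opening at its end, in the units of the state.
- bot.read_state(): the state, without advancing time (a new reading comes with each control period).
- bot.read_camera(name): name is "scene" or "side" or "wrist"; returns a dict with "pixels" (384x512x3 uint8, red, green, blue), "fx", "fy", "cx", "cy" (pixels), "dist" ([k1, k2, p1, p2, k3] as OpenCV has them; the pictures are not rectified), "R" (3x3) and "t" (3): a world point X has camera coordinates R X + t. Camera axes: x right, y down, z forward; pixel columns grow to the right and rows downward; lengths in m; the calibration is good to about 2 mm. A picture is of the moment at which its call begins. There is no depth.
- bot.finish_job(): hands the job in, once; it reports no verdict.
The state is a dict: "time": time; "q": joint angles; "joint_vel": joint speeds; "joint_torque": joint torques, N m; "tool_pos": TCP position; "tcp_rot": TCP orientation; "wrist_force": force on the tool from outside, world axes, zero at the start; "torque": the same for the moment, N m; "width": opening from 0.0 (shut) to 1.0 (fully open).
Only numpy, scipy, OpenCV 4.12 (cv2) and the standard library are available. Lean on these libraries where they do the work, as an engineer would, in place of code of your own. Each camera call takes 0.05 s, during which the arm holds its last target.

## Task

Put the leather punches away: lift the yellow-lidded rivet box out of the punch case and set it in the blue parts tray, and lay every punch on the bench into a groove of its own in the case, cradled across both orange racks with its brass cutting end toward the hinge. When all that is done, swing the lid shut and press its front edge down until the catch clicks and holds. Leave the other things on the bench where they are.

Things in the scene. Friction and masses are not known exactly. Their poses are not given: they have to be found in the camera images.
- case: Punch case: open grey tray fixed to the bench, 180 (x) x 250 (y) x 46 mm high, walls 5 mm, floor 4 mm. Origin: centre of underside; x to the hinge side, y along the hinge, z up. Two orange racks along y at x = -35 and +35 mm, 12 mm thick, flat tops 30 mm above the bench, 58 mm clear between them. Each has five V notches at y = -84, -42, 0, 42, 84 mm. A steel catch nose shows mid front (-x) wall.
- groove1 (a point): Groove pair 1 (case y = -84 mm): where the middle of a seated punch's axis lies, midway between the racks, 28.7 mm above the bench. A punch lies along the case's x across both racks. Each notch is a 90 degree V, 14 mm deep, 28 mm wide at the mouth. Axes as the case; the other grooves follow every 42 mm along +y.
- groove2 (a point): The same point for groove pair 2 (case y = -42 mm).
- groove3 (a point): The same point for groove pair 3 (case y = 0 mm).
- groove4 (a point): The same point for groove pair 4 (case y = 42 mm).
- groove5 (a point): The same point for groove pair 5 (case y = 84 mm).
- lid (a joint): Lid angle in rad: 0 shut and latched, 0.06 just touching the catch, 1.57 upright, 1.75 at its stop; starts upright or nearly so. Clear panel in an orange frame, 190 x 250 x 6 mm, with a lip along the free edge. Stiff hinge (0.26 N m): it stays where left. The last 11 mm at the free edge need about 8 to 14 N to pass the spring catch, which then holds it.
- lid_hinge (a point): Middle of the lid's hinge axis, 48 mm above the bench at the case's x = +90 mm; the axis runs along the case's y. Shut, the lid's underside is at this height and its top 6 mm higher. The point turns with the lid.
- lid_edge (a point): Point on the lid's outer face (upper when shut), mid-width, 178 mm from the hinge, 15 mm in from the outside of the lip: where to press. The point's z points out of the outer face, its x from the free edge to the hinge.
- punchA: Hollow punch (may be absent): dark steel cylinder, 18 mm across, 140 mm long, 150 g. Origin mid-length on its axis; x along the axis to the cutting end. Last 14 mm at the cutting end: brass-coloured tip 11 mm across, brass band behind it. Last 12 mm at the other end: hexagonal head 18 mm across flats, which keeps it from rolling. Lies on the bench, origin 9 mm up.
- punchB: Hollow punch (may be absent): dark steel cylinder, 18 mm across, 140 mm long, 150 g. Origin mid-length on its axis; x along the axis to the cutting end. Last 14 mm at the cutting end: brass-coloured tip 11 mm across, brass band behind it. Last 12 mm at the other end: hexagonal head 18 mm across flats, which keeps it from rolling. Lies on the bench, origin 9 mm up.
- punchC: Hollow punch (may be absent): dark steel cylinder, 18 mm across, 140 mm long, 150 g. Origin mid-length on its axis; x along the axis to the cutting end. Last 14 mm at the cutting end: brass-coloured tip 11 mm across, brass band behind it. Last 12 mm at the other end: hexagonal head 18 mm across flats, which keeps it from rolling. Lies on the bench, origin 9 mm up.
- punchD: Hollow punch (may be absent): dark steel cylinder, 18 mm across, 140 mm long, 150 g. Origin mid-length on its axis; x along the axis to the cutting end. Last 14 mm at the cutting end: brass-coloured tip 11 mm across, brass band behind it. Last 12 mm at the other end: hexagonal head 18 mm across flats, which keeps it from rolling. Lies on the bench, origin 9 mm up.
- punchE: Hollow punch (may be absent): dark steel cylinder, 18 mm across, 140 mm long, 150 g. Origin mid-length on its axis; x along the axis to the cutting end. Last 14 mm at the cutting end: brass-coloured tip 11 mm across, brass band behind it. Last 12 mm at the other end: hexagonal head 18 mm across flats, which keeps it from rolling. Lies on the bench, origin 9 mm up.
- rivet_box: Closed clear box of copper rivets with a yellow lid, 40 x 56 x 52 mm (x, y, z) at the lid, 38 x 54 mm below it; origin at the centre of its underside; 85 to 170 g. Starts standing on the case's floor between the two racks, nearly square to the case; too tall for the lid to shut.
- tray: Blue open parts tray fixed to the bench, 130 (x) x 170 (y) x 30 mm high, walls and floor 4 mm; origin at the centre of the underside. A fixed red-lidded rivet box, 56 x 40 x 52 mm (x, y, z), already stands in it, centred at y = +50 mm.
- tray_space (a point): Middle of the free floor of the tray, 26 mm towards the tray's -y from its centre, 4 mm above the bench; axes as the tray.
- mallet: Mallet with wooden handle, 38 mm steel head with yellow and black faces, 240 mm long, lying on the bench; leave it alone.
- stamp_glass: Drinking glass, 68 mm wide and 90 mm high, with steel stamps standing in it up to 150 mm high; leave it alone.
- rivet_tin: Round flat aluminium tin, 60 mm wide, 24 mm high; leave it alone.
- mallet_small: A second mallet like the first, lying to the robot's right; leave it alone.
- stylus: Steel modelling stylus with a black grip, 130 mm long, 8 mm thick, lying at the back; leave it alone.
- hardwood_block: Brown hardwood block, 90 x 60 x 30 mm; leave it alone.
Mind the look-alikes: they are no part of the job. What is shaped like the punchB but purple is not meant.

How it is judged:
By the outcome, as a careful person would: the job done as asked, in the order asked, and still so for the second after the job is handed in, with the robot touching nothing.
Of punchA, punchB, punchC, punchD, punchE only 3 to 5 are there at a start; the rules pass over those that are not, and their reading is None.
At some moment in a run one of punchA, punchB, punchC, punchD, punchE, rivet_box may be knocked a few centimetres aside while the robot is not near it.
Once in a run the grip may slacken for a moment while it holds something.
It also fails if it takes over 210 s, if anything falls off the work surface, if the arm or the gripper's body presses on something with over 40 N, if the wrist force passes 120 N, or if a joint passes its speed limit or range.

## Working session

There is one attempt and no reset: what is moved stays moved. The work goes in short steps, Python scripts to look and compute and a shell command to move; the robot and the scene stay as the last step left them, time stands still between calls to the robot, and variables do not carry over. Pictures are saved under pics/ and viewed, and the job is handed in when it is done.

```bash
ls; mkdir -p pics
cat > h.py <<'E'
import numpy as np, cv2
from workcell import bot
def snap(name,fn=None):
    c=bot.read_camera(name); 
    if fn: cv2.imwrite('pics/'+fn,cv2.cvtColor(c['pixels'],cv2.COLOR_RGB2BGR))
    return c
def K(c): return np.array([[c['fx'],0,c['cx']],[0,c['fy'],c['cy']],[0,0,1.]])
def ray(c,uv):
    uv=np.array(uv,float).reshape(-1,1,2)
    p=cv2.undistortPoints(uv,K(c),np.array(c['dist'],float)).reshape(-1,2)
    d=np.c_[p,np.ones(len(p))]@np.array(c['R'])
    o=-np.array(c['R']).T@np.array(c['t'])
    return o,d
def onz(c,uv,z):
    o,d=ray(c,uv); s=(z-o[2])/d[:,2]
    return o+d*s[:,None]
def proj(c,X):
    X=np.array(X,float).reshape(-1,3)
    rv=cv2.Rodrigues(np.array(c['R'],float))[0]
    return cv2.projectPoints(X,rv,np.array(c['t'],float),K(c),np.array(c['dist'],float))[0].reshape(-1,2)
E
python3 - <<'E'
from h import *
for n in ['scene','side','wrist']:
    c=snap(n,f'{n}0.png'); print(n,-np.array(c['R']).T@np.array(c['t']),np.round(c['R'],2).tolist(),c['fx'])
    im=cv2.imread(f'pics/{n}0.png'); cv2.imwrite(f'pics/{n}0b.png',cv2.resize(im,(800,600)))
s=bot.read_state(); print(s)
E
```

```text
pics
scene [0.74808452 0.5791034  0.94277427] [[-0.93, 0.36, 0.01], [0.28, 0.74, -0.62], [-0.23, -0.57, -0.79]] 365.9024724205297
side [-0.10310214 -0.66311841  0.96155688] [[0.71, -0.71, -0.01], [-0.51, -0.5, -0.7], [0.49, 0.5, -0.72]] 421.82820589627204
wrist [0.22429864 0.64106216 0.37193866] [[0.43, 0.9, -0.0], [0.86, -0.41, 0.29], [0.26, -0.13, -0.96]] 324.0470073520093
{'time': 0.15, 'q': array([ 1.08810364e+00,  2.64591829e-01,  1.60511160e+00,  3.48427145e-06,
        1.27367809e+00, -3.68954980e-02]), 'joint_vel': array([ 0.00023658, -0.00211824, -0.0026004 ,  0.00209107,  0.00072052,
        0.00023514]), 'joint_torque': array([ 1.48533371e-03, -5.15902126e+01, -3.67961204e+01,  1.49359321e-04,
        7.91649625e-03, -3.78545076e-05]), 'tool_pos': array([0.29077307, 0.60851713, 0.23261241]), 'tcp_rot': array([-1.54411069,  0.35005281, -0.3493208 ]), 'wrist_force': array([-0.39138793, -0.0859213 ,  0.15840419]), 'torque': array([ 0.06423286, -0.00631834,  0.01488008]), 'width': 0.9995864542146862}
```

View pics/scene0b.png

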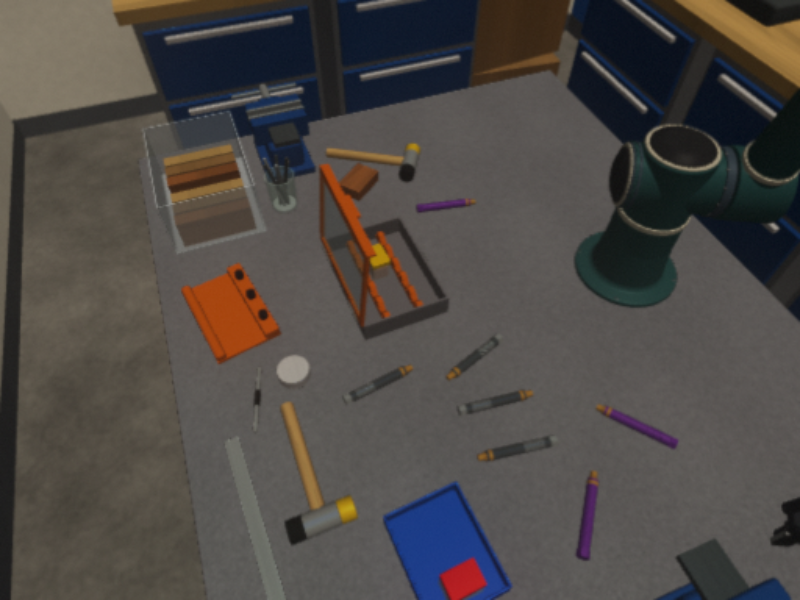

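View pics/side0b.png

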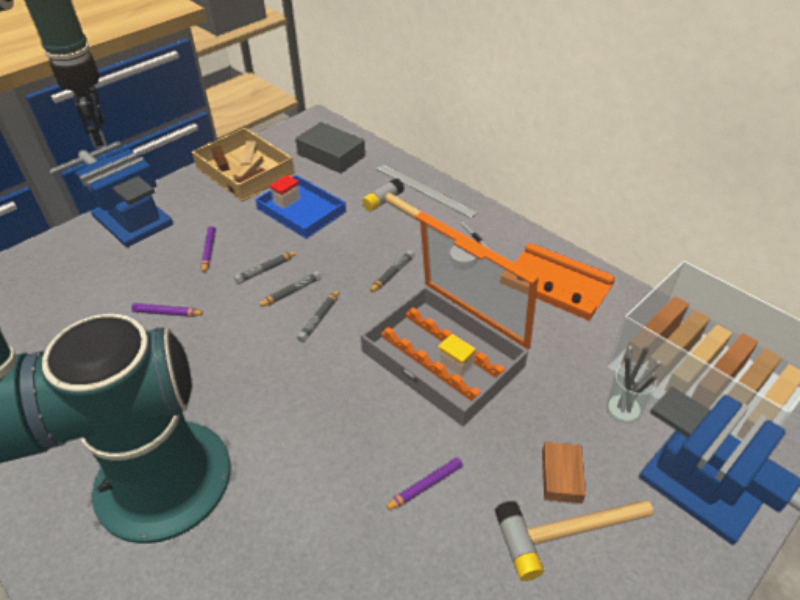

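View pics/wrist0b.png

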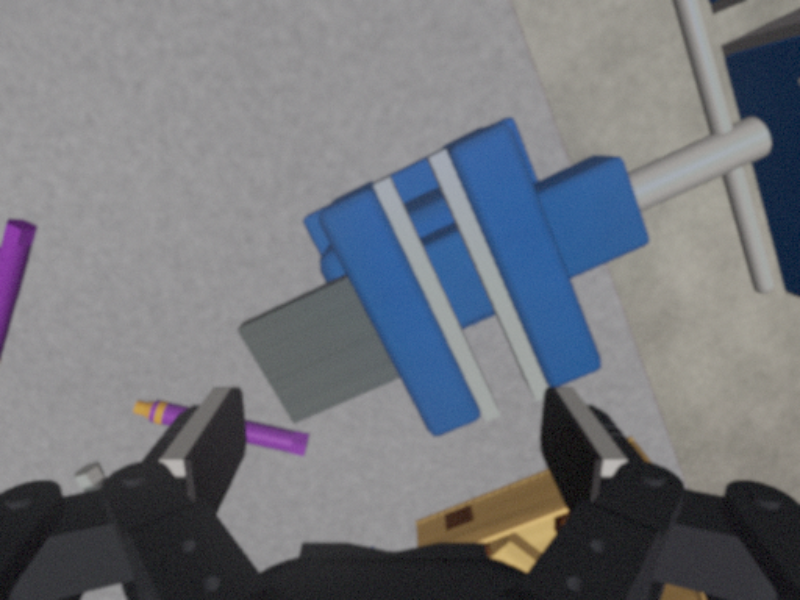

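Look-alikes: the punches are dark steel with brass tips, at scene0b pixels (378,384), (474,357), (496,401) and (517,448). The purple ones at (446,205), (637,425) and (588,515) are not meant, nor are the mallets, the stylus or the red-lidded box at (463,580). The yellow-lidded box is at (378,257). Next I'll take close crops of these.

Run:
```python
import cv2,numpy as np
a=cv2.imread('pics/scene0.png'); b=cv2.imread('pics/side0.png')
x=cv2.resize(a[120:310,190:370],(720,760),interpolation=cv2.INTER_CUBIC)
cv2.imwrite('pics/c1.png',cv2.resize(a[130:300,195:365],(600,600),interpolation=cv2.INTER_CUBIC))
cv2.imwrite('pics/c2.png',cv2.resize(b[120:275,130:350],(800,564),interpolation=cv2.INTER_CUBIC))
cv2.imwrite('pics/c3.png',cv2.resize(a[290:384,230:340],(702,600),interpolation=cv2.INTER_CUBIC))
```

```text
(no output)
```

View pics/c1.png

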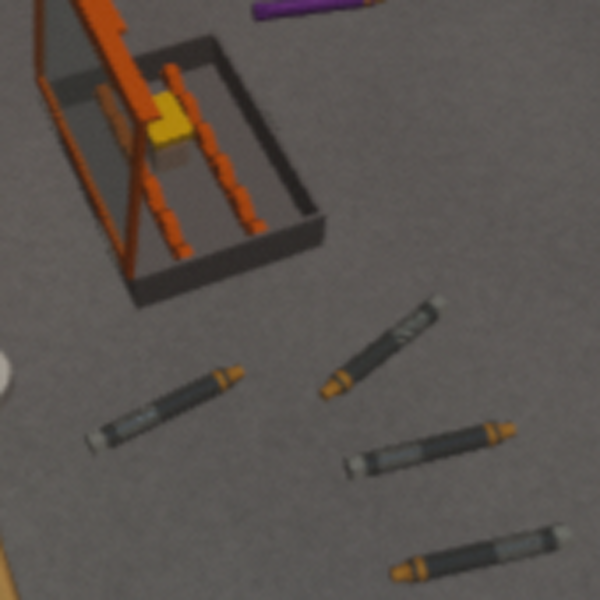

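View pics/c2.png

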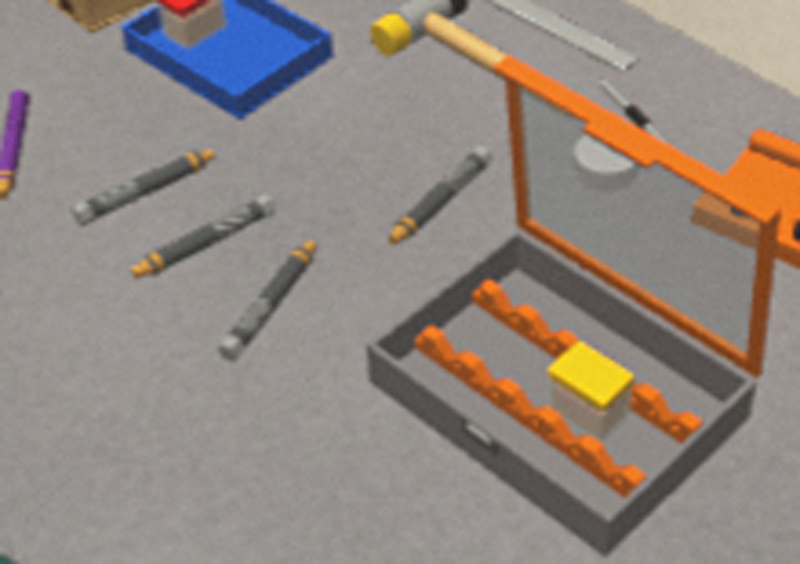

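View pics/c3.png

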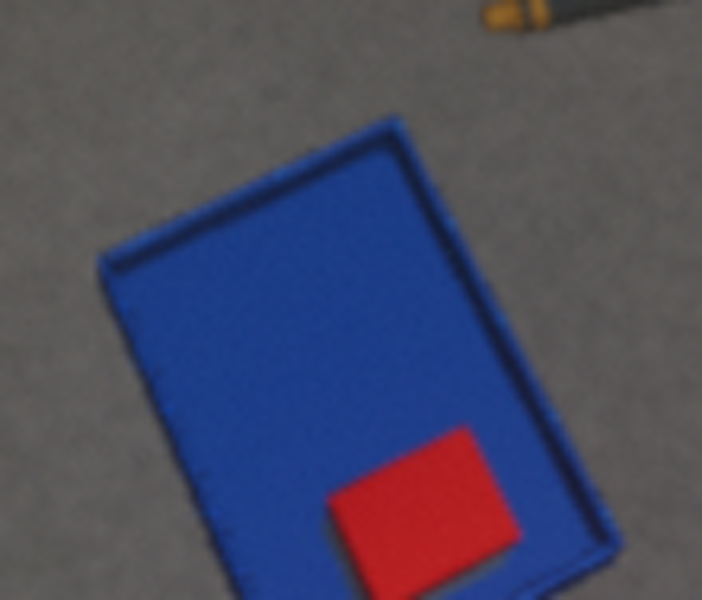

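The crops show four steel punches with brass tips, purple look-alikes outside them, a yellow box in the case with its groove partly hidden by the lid from the scene camera, and the tray with free floor at its near end. Now I'll measure.

```bash
cat > m1.py <<'E'
from h import *
a=snap('scene'); b=snap('side')
def c1(p): return np.array(p)/3.529+[195,130]
def c2(p): return np.array(p)/3.636+[130,120]
def c3(p): return np.array(p)/6.382+[230,290]
f=lambda X:np.round(X*1000,1).tolist()
print('rim side L,F,R,B',f(onz(b,c2([[371,347],[607,515],[752,383],[519,237]]),.046)))
print('rim scene F(right),near,farR',f(onz(a,c1([[324,214],[137,288],[212,38]]),.046)))
R=[[425,328],[632,487],[485,283],[690,432]]
print('rack top ends side',f(onz(b,c2(R),.030)))
print('tray scene',f(onz(a,c3([[104,258],[398,118],[616,545]]),.030)))
print('tray side',f(onz(b,c2([[125,38],[240,98],[331,42]]),.030)))
print('ybox top side',f(onz(b,c2([[583,342],[548,375],[602,407],[634,377]]),.056)))
P={'1':([235,374],[97,441]),'2':([330,390],[438,300]),'3':([510,431],[355,467]),'4':([400,573],[563,534])}
Q={'1':([397,236],[481,155]),'2':([312,246],[230,349]),'3':([140,269],[267,203]),'4':([208,156],[82,211])}
for k in P:
    A=onz(a,c1(P[k]),.009);print('scene',k,f(A),f(A.mean(0)),np.hypot(*(A[0]-A[1])[:2]))
for k in Q:
    A=onz(b,c2(Q[k]),.009);print('side',k,f(A),f(A.mean(0)),np.hypot(*(A[0]-A[1])[:2]))
E
python3 m1.py
```

```text
rim side L,F,R,B [[408.3, -33.6, 46.0], [419.1, -273.4, 46.0], [591.2, -271.2, 46.0], [581.0, -31.2, 46.0]]
rim scene F(right),near,farR [[407.5, -27.7, 46.0], [585.9, -11.6, 46.0], [421.9, -265.2, 46.0]]
rack top ends side [[462.2, -38.8, 30.0], [460.2, -263.1, 30.0], [533.0, -37.9, 30.0], [530.8, -260.8, 30.0]]
tray scene [[666.7, 316.9, 30.0], [540.3, 308.1, 30.0], [531.4, 473.8, 30.0]]
tray side [[521.6, 454.1, 30.0], [542.8, 299.4, 30.0], [661.4, 303.1, 30.0]]
ybox top side [[523.7, -155.4, 56.0], [479.4, -159.0, 56.0], [485.0, -209.6, 56.0], [524.5, -207.4, 56.0]]
scene 1 [[530.9, 74.5, 9.0], [656.8, 92.6, 9.0]] [593.9, 83.6, 9.0] 0.12717275089150304
scene 2 [[463.2, 116.5, 9.0], [339.1, 68.4, 9.0]] [401.2, 92.5, 9.0] 0.1331082086819133
scene 3 [[342.7, 202.6, 9.0], [473.1, 186.9, 9.0]] [407.9, 194.7, 9.0] 0.1313690883580049
scene 4 [[478.1, 277.9, 9.0], [347.8, 294.5, 9.0]] [413.0, 286.2, 9.0] 0.13135240817251653
side 1 [[533.6, 72.2, 9.0], [662.8, 95.2, 9.0]] [598.2, 83.7, 9.0] 0.13117578771165014
side 2 [[472.4, 116.3, 9.0], [345.5, 73.1, 9.0]] [408.9, 94.7, 9.0] 0.1340420244090773
side 3 [[348.7, 201.2, 9.0], [480.0, 187.2, 9.0]] [414.4, 194.2, 9.0] 0.13199422471210318
side 4 [[482.4, 276.1, 9.0], [355.9, 297.9, 9.0]] [419.1, 287.0, 9.0] 0.1283107093397409
```

```bash
python3 -m jog '[[20,-50,20,8,85],[40,-110,40,16,85],[60,-170,60,26,85],[80,-230,67,26,85],[100,-290,67,26,85],[120,-350,67,26,85],[130,-410,67,26,85],[139,-459,67,26,85],[139,-459,67,26,85],[139,-459,67,26,85]]' 60
python3 - <<'E'
from h import *
c=snap('wrist','w1.png'); cv2.imwrite('pics/w1b.png',cv2.resize(cv2.imread('pics/w1.png'),(800,600)))
print(-np.array(c['R']).T@np.array(c['t']),np.round(c['R'],3).tolist()); print(bot.read_state())
E
python3 -m jog '[[0,-50,0,0,85],[0,-110,10,0,85],[0,-170,20,0,85],[0,-230,30,0,85],[0,-290,30,0,85],[0,-305,30,0,85],[0,-310,30,0,85],[0,-310,30,0,85],[0,-310,30,0,85],[0,-310,30,0,85]]'
python3 - <<'E'
from h import *
c=snap('wrist','w2.png'); cv2.imwrite('pics/w2b.png',cv2.resize(cv2.imread('pics/w2.png'),(800,600)))
print(-np.array(c['R']).T@np.array(c['t']),np.round(c['R'],3).tolist()); print(bot.read_state())
import pickle; pickle.dump({k:v for k,v in c.items()},open('w2.pkl','wb'))
E
```

```text
time: 1.5
tool_pos: [0.43, 0.1501, 0.3008]
tcp_rot: [-1.57, -0.005, 0.005]
wrist_force: [0.3, -0.2, 0.5]
width: 0.994
[0.3561743  0.14974809 0.44022195] [[-0.006, 1.0, 0.0], [0.956, 0.005, 0.293], [0.293, 0.002, -0.956]]
{'time': 1.55, 'q': array([ 2.82023543e-01, -1.98585981e-01,  1.95833158e+00,  6.09524903e-04,
        1.38172848e+00, -1.29723653e+00]), 'joint_vel': array([ 0.02152033,  0.00646067, -0.00153318, -0.00033589, -0.0006173 ,
       -0.00158282]), 'joint_torque': array([-7.78661706e-01, -2.68350971e+01, -3.77293611e+01, -5.41454006e-02,
        8.66897462e-03,  2.54542618e-03]), 'tool_pos': array([0.42993376, 0.15071116, 0.30071477]), 'tcp_rot': array([-1.57017814, -0.00651753,  0.0065963 ]), 'wrist_force': array([ 0.54324304, -0.43103826, -1.01939974]), 'torque': array([-0.01653315,  0.04100336,  0.03192998]), 'width': 0.9984937267685124}
time: 2.8
tool_pos: [0.4302, -0.1589, 0.3307]
tcp_rot: [-1.571, -0.008, 0.008]
wrist_force: [0.1, 0.7, 0.2]
width: 0.996
[ 0.35634678 -0.15938087  0.47018735] [[-0.009, 1.0, -0.0], [0.956, 0.008, 0.293], [0.293, 0.002, -0.956]]
{'time': 2.85, 'q': array([-4.08633971e-01, -2.02540060e-01,  1.90774819e+00,  1.14391987e-04,
        1.43616711e+00, -1.98897987e+00]), 'joint_vel': array([-0.00828848,  0.00225476, -0.00076396, -0.00101255,  0.0011965 ,
       -0.00107167]), 'joint_torque': array([ 5.78901556e-02, -2.67297363e+01, -3.81048274e+01,  5.39008674e-03,
        1.63906469e-05,  2.58894201e-03]), 'tool_pos': array([ 0.43018864, -0.15909841,  0.33077172]), 'tcp_rot': array([-1.57076688, -0.00768028,  0.00729601]), 'wrist_force': array([ 1.17952822, -0.37278381,  0.76255696]), 'torque': array([ 0.02249519, -0.00675966, -0.00545188]), 'width': 0.9928240393395749}
```

View pics/w1b.png

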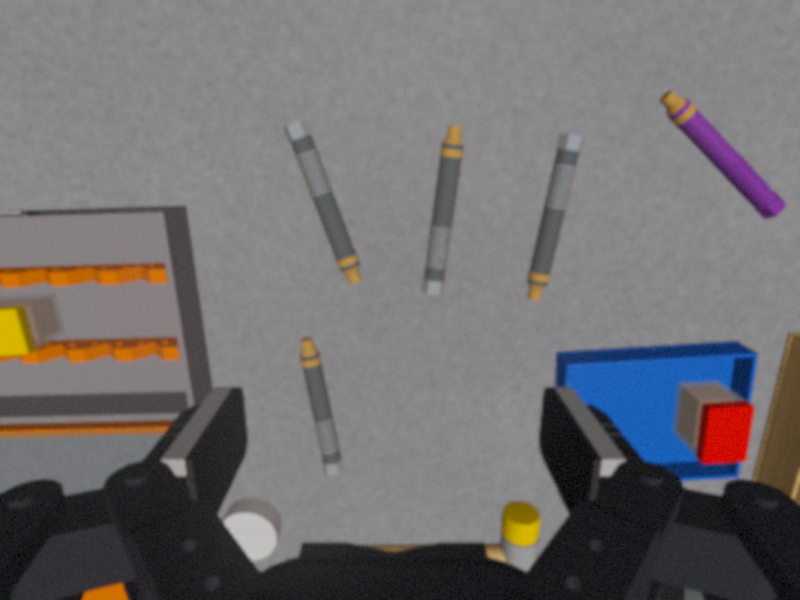

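View pics/w2b.png

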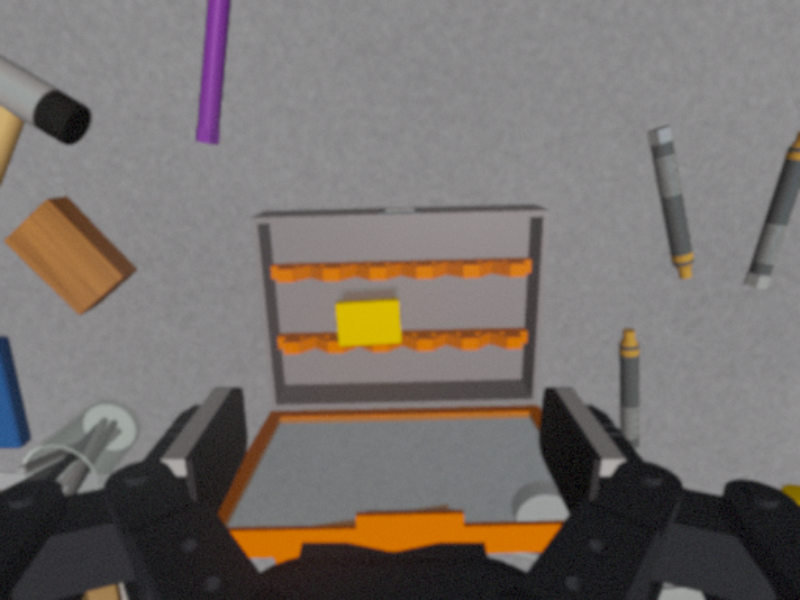

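```bash
cat > m2.py <<'E'
from h import *
import pickle
w2=pickle.load(open('w2.pkl','rb'))
w1=dict(w2); R1=np.array([[-0.0055,1,0],[0.956,0.005,0.293],[0.293,0.002,-0.956]]); u,_,v=np.linalg.svd(R1); w1['R']=u@v
w1['t']=-w1['R']@np.array([0.3561743,0.14974809,0.44022195])
f=lambda X:np.round(X*1000,1).tolist()
s=1.5625
P={'1':([307,340],[333,472]),'2':([354,282],[294,124]),'3':([455,127],[432,293]),'4':([534,299],[572,136])}
for k in P:
    A=onz(w1,np.array(P[k])/s,.009);d=A[0]-A[1];print(k,f(A),f(A.mean(0)),np.linalg.norm(d),np.degrees(np.arctan2(d[1],d[0])))
print('tray rim w1',f(onz(w1,np.array([[557,353],[745,343]])/s,.03)))
print('tray red top',f(onz(w1,np.array([[699,404],[750,402],[746,462],[698,465]])/s,.056)))
im=cv2.imread('pics/w2.png'); h=cv2.cvtColor(im,cv2.COLOR_BGR2HSV)
m=cv2.inRange(h,(22,150,120),(35,255,255)); cs,_=cv2.findContours(m,0,2); c=max(cs,key=cv2.contourArea)
r=cv2.minAreaRect(c); print('ybox',f(onz(w2,[r[0]],.056)),f(onz(w2,cv2.boxPoints(r),.056)))
m=cv2.inRange(h,(5,150,80),(18,255,255)); m[:, :]=m; cs,_=cv2.findContours(m[:240],0,2)
for c in cs:
    if cv2.contourArea(c)>60: print('orange',cv2.boundingRect(c))
print('racks ends', f(onz(w2,np.array([[272,266],[531,262],[279,337],[527,333]])/s,.03)))
print('rim outer', f(onz(w2,np.array([[254,216],[547,208]])/s,.046)))
print('catch', f(onz(w2,np.array([[386,211],[415,211]])/s,.046)))
print('hinge edges', f(onz(w2,np.array([[271,414],[543,408]])/s,.05)))
E
python3 m2.py
python3 - <<'E'
import cv2
im=cv2.imread('pics/w2.png'); cv2.imwrite('pics/w2c.png',cv2.resize(im[120:345,140:375],(800,766))[:600])
im=cv2.imread('pics/w1.png'); cv2.imwrite('pics/w1c.png',cv2.resize(im[70:310,170:490],(800,600),interpolation=cv2.INTER_CUBIC))
E
```

```text
1 [[528.2, 72.6, 9.0], [669.2, 92.2, 9.0]] [598.7, 82.4, 9.0] 0.14236522294306905 -172.07936453017555
2 [[473.1, 116.5, 9.0], [341.4, 70.3, 9.0]] [407.3, 93.4, 9.0] 0.13957402132742325 19.3287469350345
3 [[343.0, 200.2, 9.0], [482.9, 185.6, 9.0]] [412.9, 192.9, 9.0] 0.1406006872920314 174.01675449647195
4 [[487.9, 276.7, 9.0], [349.3, 295.6, 9.0]] [418.6, 286.1, 9.0] 0.13989788782558302 -7.7666789200671325
tray rim w1 [[530.9, 295.1, 30.0], [520.8, 458.9, 30.0]]
tray red top [[566.2, 411.7, 56.0], [564.2, 455.1, 56.0], [623.5, 464.3, 56.0], [626.6, 422.1, 56.0]]
ybox [[504.0, -179.7, 56.0]] [[485.5, -207.9, 56.0], [481.5, -153.8, 56.0], [522.9, -150.8, 56.0], [527.2, -206.4, 56.0]]
orange (177, 213, 50, 13)
orange (231, 211, 107, 14)
orange (173, 166, 168, 15)
orange (4, 127, 75, 73)
racks ends [[461.5, -266.2, 30.0], [455.8, -35.5, 30.0], [529.3, -263.8, 30.0], [523.3, -33.2, 30.0]]
rim outer [[414.9, -274.7, 46.0], [406.2, -30.7, 46.0]]
catch [[409.9, -164.5, 46.0], [409.7, -140.4, 46.0]]
hinge edges [[598.5, -270.9, 50.0], [590.0, -17.5, 50.0]]
```

View pics/w2c.png

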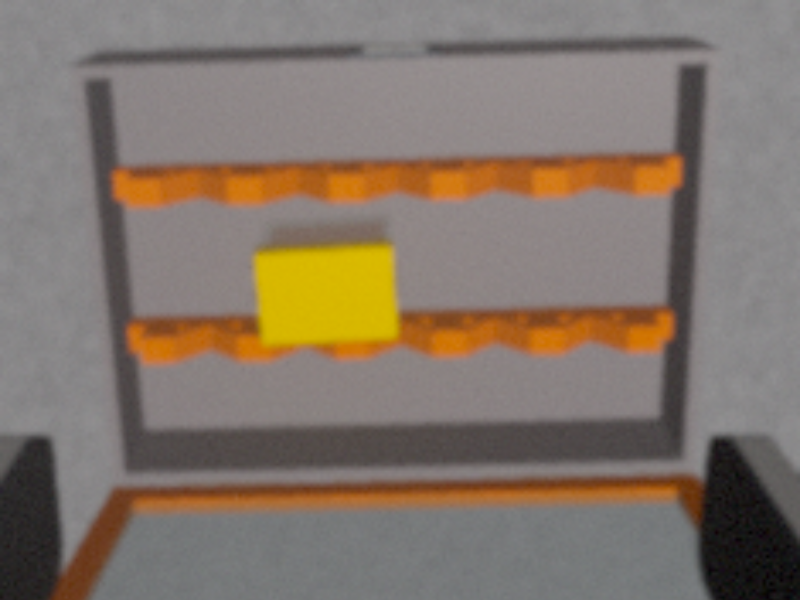

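View pics/w1c.png

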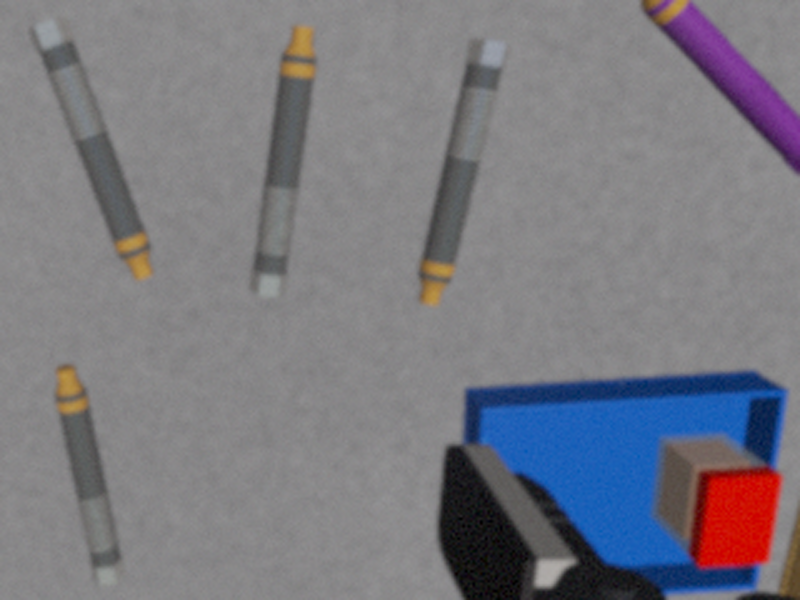

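```bash
cat > m3.py <<'E'
from h import *
import pickle
w2=pickle.load(open('w2.pkl','rb'))
f=lambda X:np.round(X*1000,1).tolist()
c=lambda p:np.array(p,float)/3.404+[140,120]
F=onz(w2,c([[115,188],[683,177],[247,187],[348,184],[448,181],[550,180]]),.03)
B=onz(w2,c([[130,342],[673,330],[448,337],[547,335]]),.03)
print('front',f(F),'mid',f(F[:2].mean(0)),f(F[3:5].mean(0)))
print('back',f(B),'mid',f(B[:2].mean(0)))
d=F[1]-F[0]; print(np.degrees(np.arctan2(-d[0],d[1]))); d=B[1]-B[0]; print(np.degrees(np.arctan2(-d[0],d[1])))
print('rim inner', f(onz(w2,c([[88,78],[705,63],[127,470],[683,458]]),.046)))
E
python3 m3.py
```

```text
front [[468.7, -267.0, 30.0], [462.0, -33.8, 30.0], [467.8, -212.7, 30.0], [466.1, -171.2, 30.0], [464.5, -130.1, 30.0], [463.7, -88.3, 30.0]] mid [465.3, -150.4, 30.0] [465.3, -150.6, 30.0]
back [[536.8, -264.7, 30.0], [529.2, -32.0, 30.0], [533.3, -128.3, 30.0], [532.0, -85.9, 30.0]] mid [533.0, -148.4, 30.0]
1.646019918066487
1.8650226064356519
rim inner [[421.0, -270.8, 46.0], [413.2, -33.9, 46.0], [589.4, -265.6, 46.0], [581.6, -27.3, 46.0]]
```

```bash
python3 -m jog '[[40,-10,-40,4,85],[74,-20,-90,4,85],[74,-20,-140,4,85],[74,-20,-190,4,85],[74,-20,-225,4,85],[74,-20,-245,4,85],[74,-20,-265,4,85],[74,-20,-265,4,85],[74,-20,-265,4,85],[74,-20,-265,4,85]]'
python3 - <<'E'
from h import *
c=snap('wrist','w3.png'); cv2.imwrite('pics/w3b.png',cv2.resize(cv2.imread('pics/w3.png'),(800,600)))
c=snap('side','s3.png'); cv2.imwrite('pics/s3b.png',cv2.resize(cv2.imread('pics/s3.png')[140:310,220:400],(640,600)))
print(bot.read_state()['wrist_force'])
E
```

```text
time: 4.1
tool_pos: [0.5051, -0.1803, 0.067]
tcp_rot: [-1.571, -0.063, 0.06]
wrist_force: [-0.8, -0.4, 0.3]
width: 0.995
[-0.01153113  0.04417199  0.2156826 ]
```

View pics/w3b.png

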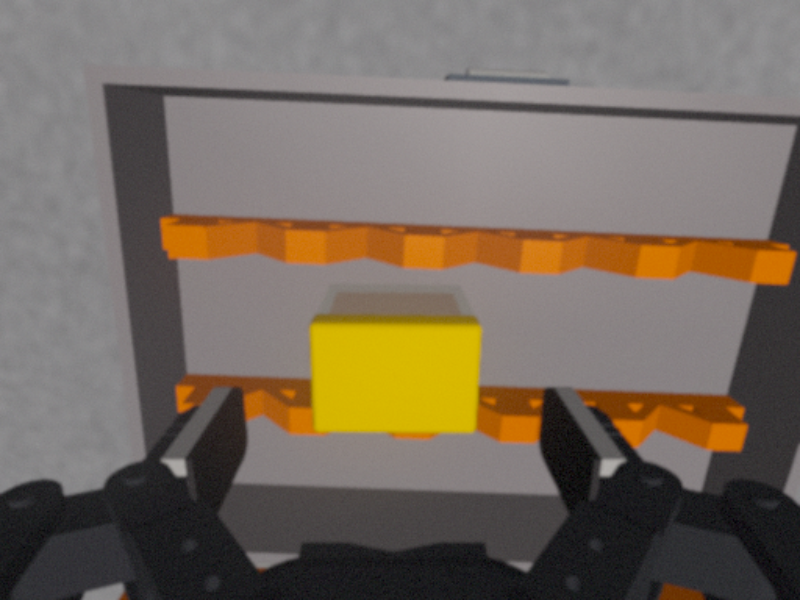

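View pics/s3b.png

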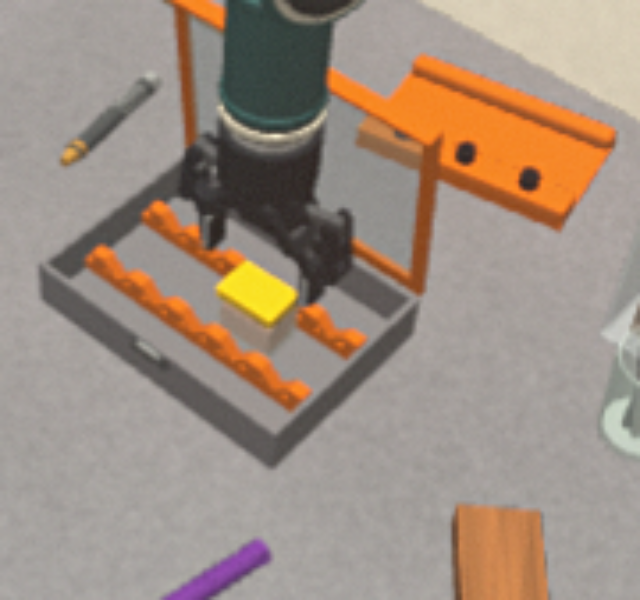

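The picture shows the box between the open fingers, centred at (395,375), with both racks visible. I'll remeasure the box and racks from this close view.

Run:
```python
from h import *
f=lambda X:np.round(X*1000,1).tolist()
w=bot.read_camera('wrist'); s=1.5625
h=cv2.cvtColor(w['pixels'],cv2.COLOR_RGB2HSV)
m=cv2.inRange(h,(22,150,120),(35,255,255)); cs,_=cv2.findContours(m,0,2); c=max(cs,key=cv2.contourArea)
r=cv2.minAreaRect(c); B=onz(w,cv2.boxPoints(r),.056);print('ybox',f(B),f(B.mean(0)))
# rack top notch centres: top faces
F=onz(w,np.array([[185,236],[308,241],[426,249],[545,255],[660,261],[772,265]])/s,.03)
print('front rack tooth tops?',f(F))
G=onz(w,np.array([[163,218],[788,242],[168,255],[793,282]])/s,.03); print(f(G))
print('rim inner front', f(onz(w,np.array([[105,85],[796,123]])/s,.046)))
print(bot.read_state()['tool_pos'])
```

```text
ybox [[484.6, -207.9, 56.0], [480.5, -154.7, 56.0], [522.1, -149.4, 56.0], [526.5, -206.8, 56.0]] [503.4, -179.7, 56.0]
front rack tooth tops? [[467.7, -256.2, 30.0], [466.1, -213.1, 30.0], [465.8, -171.4, 30.0], [464.7, -129.1, 30.0], [463.7, -87.9, 30.0], [462.0, -47.4, 30.0]]
[[461.9, -263.6, 30.0], [453.4, -44.2, 30.0], [475.0, -262.6, 30.0], [467.6, -37.9, 30.0]]
rim inner front [[421.1, -271.5, 46.0], [415.7, -65.6, 46.0]]
[ 0.50468793 -0.18024562  0.06663893]
```

```bash
python3 -m jog '[[-1,0,-12,0,85],[-1,0,-24,0,85],[-1,0,-28,0,85],[-1,0,-28,0,85],[-1,0,-28,0,40],[-1,0,-28,0,40],[-1,0,-28,0,40],[-1,0,-28,0,40],[-1,0,-28,0,40],[-1,0,-28,0,40]]' 60
python3 -m jog '[[0,0,5,0,40],[0,0,30,0,40],[0,0,70,0,40],[0,0,120,0,40],[0,0,170,0,40],[0,0,200,0,40],[-10,40,222,0,40],[-20,90,222,0,40],[-30,140,222,0,40],[-40,160,222,0,40]]'
python3 -c "
from h import *
s=bot.read_state();print(s['width']*85.4,s['wrist_force'],s['tool_pos'])"
```

```text
time: 5.5
tool_pos: [0.5038, -0.1803, 0.0384]
tcp_rot: [-1.571, -0.062, 0.06]
wrist_force: [-0.2, -0.0, 5.6]
width: 0.615
time: 6.75
tool_pos: [0.4614, -0.0177, 0.2587]
tcp_rot: [-1.569, -0.061, 0.065]
wrist_force: [0.1, -0.2, -1.2]
width: 0.614
52.4357468829022 [ 0.08372198 -0.16791712 -1.22483745] [ 0.46139339 -0.01769263  0.25873564]
```

```bash
python3 -m jog '[[0,40,20,0,40],[0,90,40,0,40],[0,145,40,0,40],[0,200,40,0,40],[0,255,40,0,40],[0,300,40,0,40],[0,320,40,0,40],[0,320,40,0,40],[0,320,40,0,40],[0,320,40,0,40]]'
python3 - <<'E'
from h import *
import pickle
c=snap('wrist','w4.png'); cv2.imwrite('pics/w4b.png',cv2.resize(cv2.imread('pics/w4.png'),(800,600)))
pickle.dump(c,open('w4.pkl','wb'))
E
```

```text
time: 8.0
tool_pos: [0.4632, 0.2987, 0.2997]
tcp_rot: [-1.57, -0.06, 0.06]
wrist_force: [0.6, -0.3, -1.9]
width: 0.613
```

View pics/w4b.png

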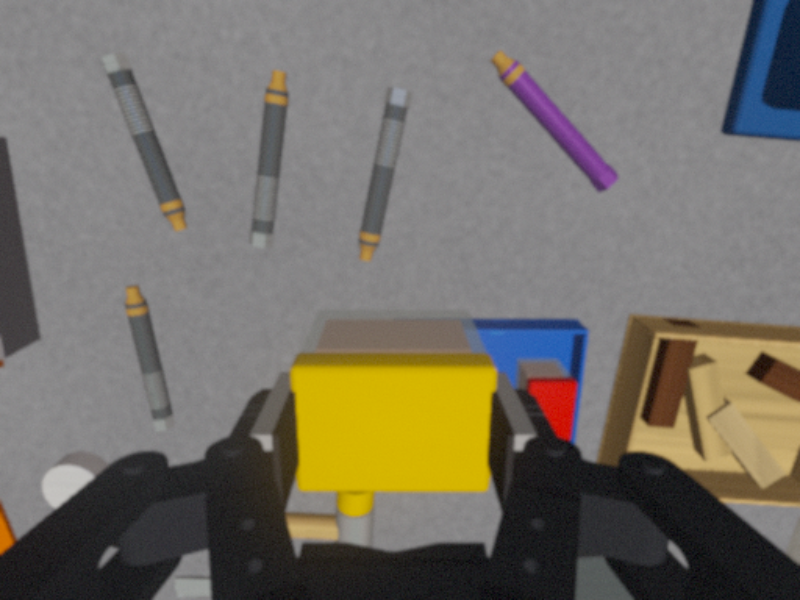

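```bash
cat > m4.py <<'E'
from h import *
import pickle
w2=pickle.load(open('w2.pkl','rb')); w4=pickle.load(open('w4.pkl','rb'))
w1=dict(w2); R1=np.array([[-0.0055,1,0],[0.956,0.005,0.293],[0.293,0.002,-0.956]]); u,_,v=np.linalg.svd(R1); w1['R']=u@v
w1['t']=-w1['R']@np.array([0.3561743,0.14974809,0.44022195])
f=lambda X:np.round(X*1000,1).tolist()
c=lambda p:np.array(p,float)/2.5+[170,70]
print('w1 rim -x-y, -x+y,+x+y',f(onz(w1,c([[481,406],[785,390],[757,588]]),.03)))
print('w1 foot -x-y, -x+y',f(onz(w1,c([[466,389],[757,374]]),.0)))
print('w1 red',f(onz(w1,c([[700,469],[778,470],[770,566],[697,568]]),.056)))
s=1.5625
print('w4 rim',f(onz(w4,np.array([[586,329],[478,330]])/s,.03)))
print('w4 red',f(onz(w4,np.array([[526,380],[576,378]])/s,.056)))
E
python3 m4.py; python3 -c "
import cv2;im=cv2.imread('pics/w4.png');cv2.imwrite('pics/w4c.png',cv2.resize(im[190:300,285:395],(600,600),interpolation=cv2.INTER_CUBIC))"
```

```text
w1 rim -x-y, -x+y,+x+y [[540.6, 304.2, 30.0], [530.3, 471.0, 30.0], [658.1, 482.1, 30.0]]
w1 foot -x-y, -x+y [[543.2, 305.5, 0.0], [532.9, 475.7, 0.0]]
w1 red [[564.8, 415.0, 56.0], [565.3, 456.9, 56.0], [624.7, 465.3, 56.0], [626.0, 424.8, 56.0]]
w4 rim [[529.0, 470.5, 30.0], [536.9, 377.8, 30.0]]
w4 red [[568.6, 417.8, 56.0], [563.7, 459.1, 56.0]]
```

View pics/w4c.png

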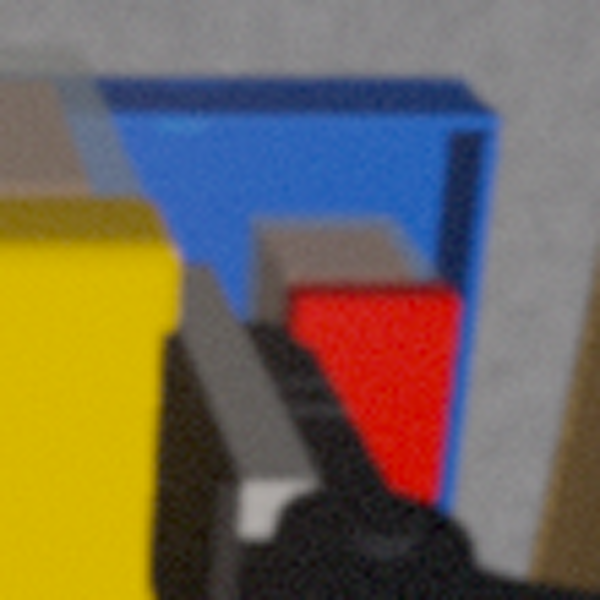

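```bash
python3 -m jog '[[45,20,0,0,40],[90,40,0,0,40],[130,60,-30,0,40],[139,67,-80,0,40],[139,67,-130,0,40],[139,67,-180,0,40],[139,67,-210,0,40],[139,67,-230,0,40],[139,67,-230,0,40],[139,67,-230,0,40]]'
python3 - <<'E'
from h import *
c=snap('wrist','w5.png'); cv2.imwrite('pics/w5b.png',cv2.resize(cv2.imread('pics/w5.png'),(800,600)))
c=snap('scene','s5.png'); cv2.imwrite('pics/s5b.png',cv2.resize(cv2.imread('pics/s5.png')[250:384,200:379],(800,600)))
E
```

```text
time: 9.3
tool_pos: [0.6034, 0.3675, 0.0717]
tcp_rot: [-1.569, -0.063, 0.059]
wrist_force: [-0.5, 0.1, -0.5]
width: 0.614
```

View pics/w5b.png

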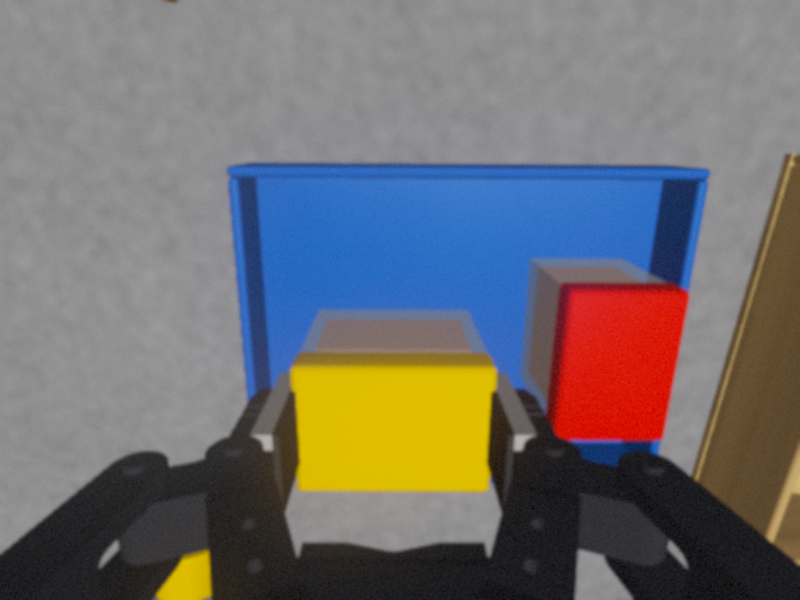

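View pics/s5b.png

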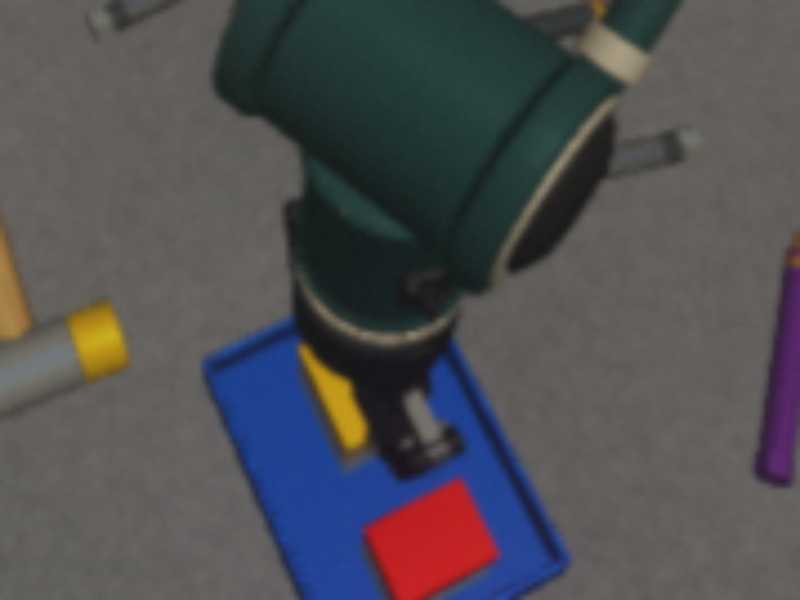

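```bash
python3 -m jog '[[0,0,-15,0,40],[0,0,-26,0,40],[0,0,-31,0,40],[0,0,-31,0,40],[0,0,-31,0,40],[0,0,-31,0,66],[0,0,-31,0,66],[0,0,-31,0,66],[0,0,-31,0,66],[0,0,-25,0,66]]'
python3 -m jog '[[0,0,30,0,66],[0,0,80,0,66],[0,0,130,0,66],[-30,-20,180,0,66],[-70,-40,210,0,66],[-120,-60,210,0,66],[-120,-60,210,0,66],[-120,-60,210,0,66],[-120,-60,210,0,66],[-120,-60,210,0,66]]'
python3 - <<'E'
from h import *
import pickle
w4=pickle.load(open('w4.pkl','rb'))
f=lambda X:np.round(X*1000,1).tolist()
P={'1':([134,288],[163,427]),'2':([180,229],[111,60]),'3':([279,72],[260,246]),'4':([366,260],[399,90])}
for k in P:
    A=onz(w4,np.array(P[k])/1.5625,.009);d=A[0]-A[1];print(k,f(A),f(A.mean(0)),np.linalg.norm(d),np.degrees(np.arctan2(d[1],d[0])))
c=snap('wrist','w6.png'); cv2.imwrite('pics/w6b.png',cv2.resize(cv2.imread('pics/w6.png'),(800,600)))
pickle.dump(c,open('w6.pkl','wb'))
E
```

```text
time: 10.65
tool_pos: [0.6015, 0.3667, 0.0442]
tcp_rot: [-1.571, -0.06, 0.062]
wrist_force: [-0.1, 0.3, 0.9]
width: 0.776
time: 11.9
tool_pos: [0.483, 0.3074, 0.2545]
tcp_rot: [-1.57, -0.061, 0.061]
wrist_force: [0.2, -0.0, 0.1]
width: 0.774
1 [[528.1, 73.9, 9.0], [666.6, 91.4, 9.0]] [597.3, 82.6, 9.0] 0.1396435107466531 -172.77530575029073
2 [[472.3, 117.1, 9.0], [343.2, 69.3, 9.0]] [407.7, 93.2, 9.0] 0.137713049148604 20.313432315010452
3 [[342.3, 200.2, 9.0], [482.0, 185.3, 9.0]] [412.1, 192.8, 9.0] 0.14042529522314073 173.91014086180095
4 [[487.4, 277.2, 9.0], [348.4, 294.9, 9.0]] [417.9, 286.0, 9.0] 0.14011236237227753 -7.290697217578791
```

View pics/w6b.png

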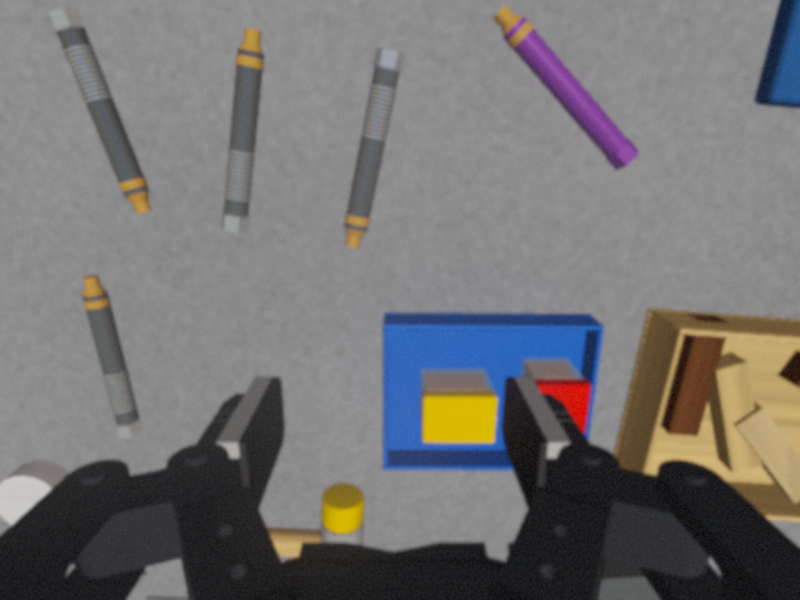

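```bash
python3 -m jog '[[-30,-10,-40,-6,50],[-64,-21,-90,-12,50],[-64,-21,-140,-12,50],[-64,-21,-180,-12,50],[-64,-21,-205,-12,50],[-64,-21,-220,-12,50],[-64,-21,-226,-12,50],[-64,-21,-226,-12,50],[-64,-21,-226,-12,50],[-64,-21,-226,-12,50]]'
python3 - <<'E'
from h import *
c=snap('wrist','w7.png'); cv2.imwrite('pics/w7b.png',cv2.resize(cv2.imread('pics/w7.png'),(800,600)))
E
python3 -m jog '[[0,0,-1,0,0],[0,0,-1,0,0],[0,0,-1,0,0],[0,0,-1,0,0],[0,0,-1,0,0],[0,0,-1,0,0],[0,0,4,0,0],[0,0,15,0,0],[0,0,40,0,0],[0,0,60,0,0]]' 80
python3 - <<'E'
from h import *
c=snap('wrist','w8.png'); cv2.imwrite('pics/w8b.png',cv2.resize(cv2.imread('pics/w8.png'),(800,600)))
E
```

```text
time: 13.2
tool_pos: [0.4188, 0.2865, 0.0297]
tcp_rot: [-1.567, 0.102, -0.105]
wrist_force: [0.3, 0.3, -0.5]
width: 0.582
time: 14.5
tool_pos: [0.4185, 0.2863, 0.0904]
tcp_rot: [-1.568, 0.102, -0.104]
wrist_force: [-0.1, -0.0, 0.2]
width: -0.001
```

View pics/w7b.png

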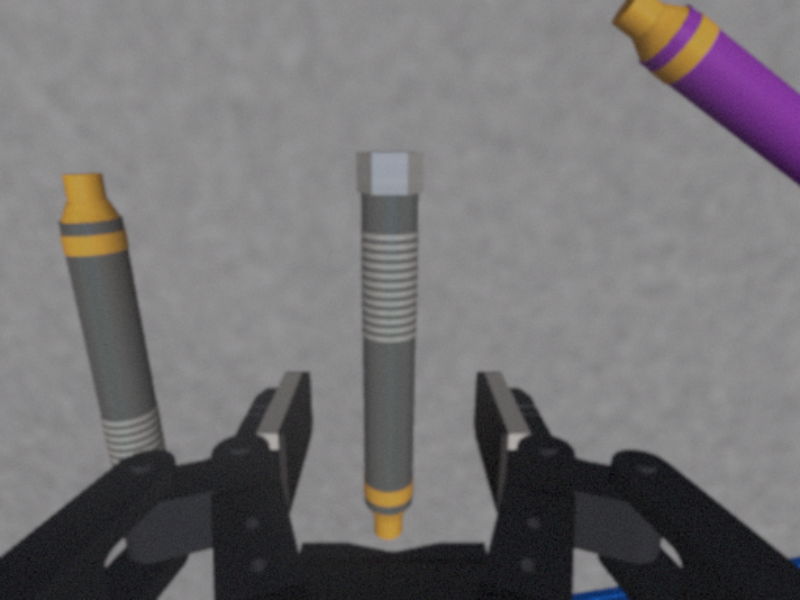

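View pics/w8b.png

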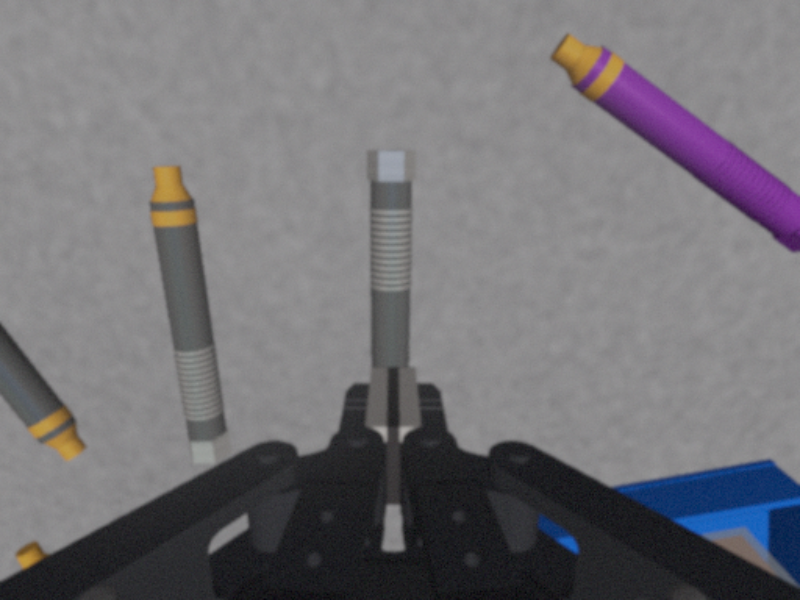

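The fingers shut to 0 over the punch, so either it slipped out or the grip slackened. It still lies centred at (390,260). I'll go again and read the width before lifting.

```bash
python3 -m jog '[[0,0,0,0,50],[0,0,0,0,50],[0,0,0,0,50],[0,0,-20,0,50],[0,0,-45,0,50],[0,0,-58,0,50],[0,0,-63,0,50],[0,0,-63,0,50],[0,0,-63,0,50],[0,0,-63,0,50]]'
python3 -m jog '[[0,0,0,0,0],[0,0,0,0,0],[0,0,0,0,0],[0,0,0,0,0],[0,0,0,0,0],[0,0,0,0,0],[0,0,0,0,0],[0,0,0,0,0],[0,0,0,0,0],[0,0,0,0,0]]' 60
python3 - <<'E'
from h import *
c=snap('wrist','w9.png'); cv2.imwrite('pics/w9b.png',cv2.resize(cv2.imread('pics/w9.png'),(800,600)))
E
```

```text
time: 15.8
tool_pos: [0.4187, 0.2864, 0.0265]
tcp_rot: [-1.567, 0.102, -0.104]
wrist_force: [0.5, 0.2, 0.2]
width: 0.584
time: 17.05
tool_pos: [0.418, 0.286, 0.0257]
tcp_rot: [-1.568, 0.103, -0.103]
wrist_force: [0.6, 0.2, 0.7]
width: -0.002
```

View pics/w9b.png

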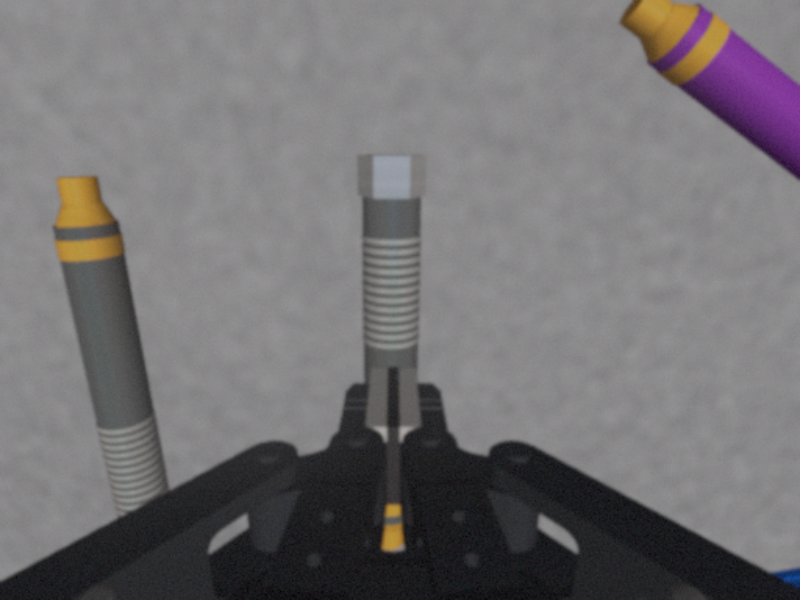

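Run:
```python
from h import *
c=bot.read_camera('wrist'); s=bot.read_state()
o,d=ray(c,np.array([[392,367],[392,430]])/1.5625)
T=s['tool_pos']; cam=o-T; ax=cam.copy(); ax[2]=0; ax/=np.linalg.norm(ax)
for off in (0,.011):
    for k in (0,1):
        t=((T+ax*off-o)@ax)/(d[k]@ax); print(off,k,(o+d[k]*t-T)*1000)
for dz in (6,15,25): print(dz,proj(c,T-np.array([0,0,dz/1000]))*1.5625)
print(T,s['tcp_rot'])
```

```text
0 0 [ 1.00053739e-03  7.28984841e-03 -2.12210908e+01]
0 1 [8.99476232e-03 6.55352361e-02 1.91550925e+01]
0.011 0 [-10.89698185   1.50194067   2.70213557]
0.011 1 [-10.89017781   1.55151444  37.06707795]
6 [[391.9070037  387.20251526]]
15 [[391.95091136 374.83803335]]
25 [[391.99475304 362.49294244]]
[0.41803759 0.28601457 0.02568253] [-1.56833308  0.10340603 -0.10339275]
```

Run:
```python
from h import *
c=snap('side','s9.png'); s=bot.read_state(); T=s['tool_pos']; im=cv2.imread('pics/s9.png')
p=[proj(c,T-np.array([0,0,z]))[0] for z in (0,.006,.025)]; print(p)
p=np.array(p); u,v=p[0].astype(int)
crop=cv2.resize(im[v-50:v+40,u-60:u+60],(800,600),interpolation=cv2.INTER_CUBIC)
for q in p: cv2.circle(crop,(int((q[0]-u+60)*6.667),int((q[1]-v+50)*6.667)),4,(0,0,255),-1)
cv2.imwrite('pics/s9b.png',crop)
```

```text
[array([169.30819676, 166.89868889]), array([169.59517554, 168.2434429 ]), array([170.49216059, 172.44772848])]
```

View pics/s9b.png

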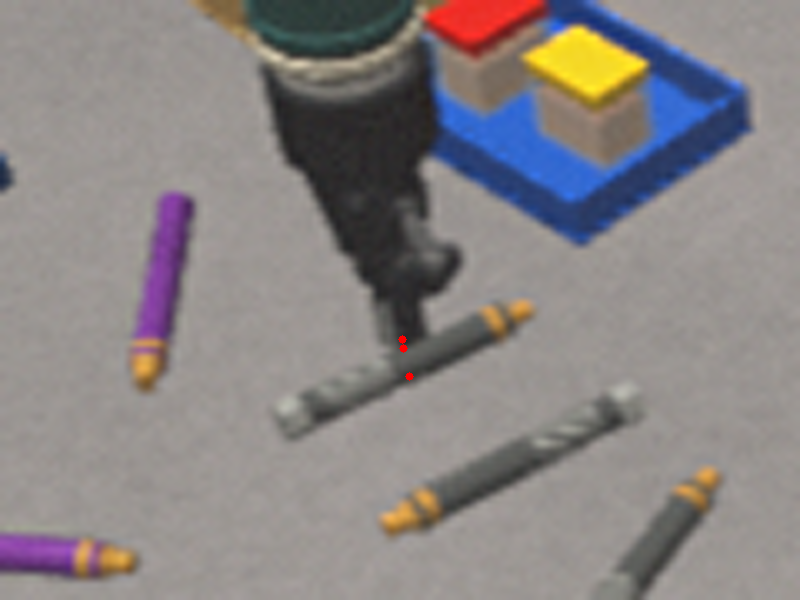

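The fingers end at about TCP height, well short of 25 mm ahead, and they shut above the punch. I'll lower open fingers in stages and watch the force.

```bash
python3 -m jog '[[0,0,0,0,34],[0,0,0,0,34],[0,0,0,0,34],[0,0,0,0,34],[0,0,-4,0,34],[0,0,-8,0,34],[0,0,-11,0,34],[0,0,-11,0,34],[0,0,-11,0,34],[0,0,-11,0,34]]'
python3 -m jog '[[0,0,-1,0,34],[0,0,-2,0,34],[0,0,-3,0,34],[0,0,-4,0,34],[0,0,-4,0,34],[0,0,-4,0,34],[0,0,-4,0,34],[0,0,-4,0,34],[0,0,-4,0,34],[0,0,-4,0,34]]'
python3 - <<'E'
from h import *
c=snap('side','s10.png'); im=cv2.imread('pics/s10.png')
cv2.imwrite('pics/s10b.png',cv2.resize(im[115:205,110:230],(800,600),interpolation=cv2.INTER_CUBIC))
c=snap('wrist','w10.png'); cv2.imwrite('pics/w10b.png',cv2.resize(cv2.imread('pics/w10.png'),(640,480)))
E
```

```text
time: 18.45
tool_pos: [0.4182, 0.2861, 0.0148]
tcp_rot: [-1.568, 0.103, -0.104]
wrist_force: [-0.7, -0.7, -0.1]
width: 0.4
time: 19.7
tool_pos: [0.4181, 0.286, 0.0107]
tcp_rot: [-1.568, 0.103, -0.103]
wrist_force: [-1.3, -0.4, -1.0]
width: 0.394
```

View pics/s10b.png

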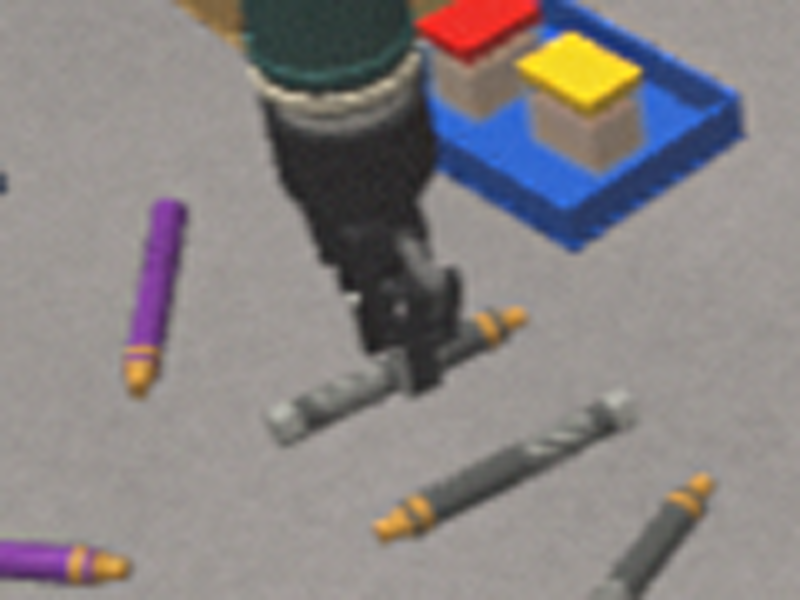

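View pics/w10b.png

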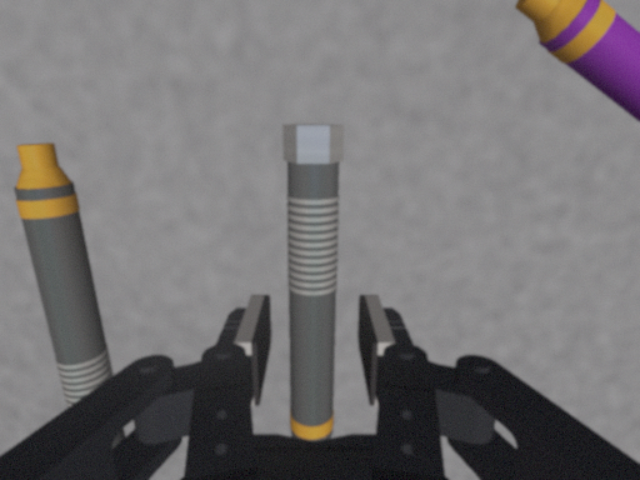

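```bash
python3 -m jog '[[0,0,0,0,8],[0,0,0,0,8],[0,0,0,0,8],[0,0,0,0,8],[0,0,0,0,8],[0,0,0,0,8],[0,0,0,0,8],[0,0,0,0,8],[0,0,0,0,8],[0,0,0,0,8]]' 80
```

```text
time: 21.05
tool_pos: [0.4181, 0.2861, 0.0111]
tcp_rot: [-1.568, 0.103, -0.103]
wrist_force: [-2.2, -0.5, 5.7]
width: 0.167
```

```bash
python3 -m jog '[[0,0,0,0,30],[0,0,0,0,30],[0,0,0,0,30],[0,0,-2,0,30],[0,0,-4,0,30],[0,0,-5,0,30],[0,0,-5,0,30],[0,0,-5,0,30],[0,0,-5,0,30],[0,0,-5,0,30]]'
python3 -m jog '[[0,0,0,0,8],[0,0,0,0,8],[0,0,0,0,8],[0,0,0,0,8],[0,0,0,0,8],[0,0,0,0,8],[0,0,0,0,8],[0,0,0,0,8],[0,0,0,0,8],[0,0,0,0,8]]' 60
```

```text
time: 22.3
tool_pos: [0.4181, 0.286, 0.0057]
tcp_rot: [-1.568, 0.103, -0.103]
wrist_force: [-0.1, 0.0, 0.7]
width: 0.35
time: 23.55
tool_pos: [0.4182, 0.2861, 0.006]
tcp_rot: [-1.568, 0.103, -0.104]
wrist_force: [-2.1, -1.0, 5.9]
width: 0.183
```

```bash
python3 -m jog '[[0,0,3,0,8],[0,0,8,0,8],[0,0,16,0,8],[0,0,30,0,8],[0,0,50,0,8],[0,0,75,0,8],[0,0,100,0,8],[0,0,130,0,8],[0,0,150,0,8],[0,0,150,0,8]]' 60
python3 - <<'E'
from h import *
c=snap('wrist','w11.png'); cv2.imwrite('pics/w11b.png',cv2.resize(cv2.imread('pics/w11.png'),(640,480)))
c=snap('side','s11.png'); im=cv2.imread('pics/s11.png')
cv2.imwrite('pics/s11b.png',cv2.resize(im[80:205,90:256],(797,600),interpolation=cv2.INTER_CUBIC))
E
```

```text
time: 24.8
tool_pos: [0.4196, 0.287, 0.1586]
tcp_rot: [-1.565, 0.1, -0.107]
wrist_force: [-0.6, 0.0, -1.4]
width: 0.181
```

View pics/w11b.png

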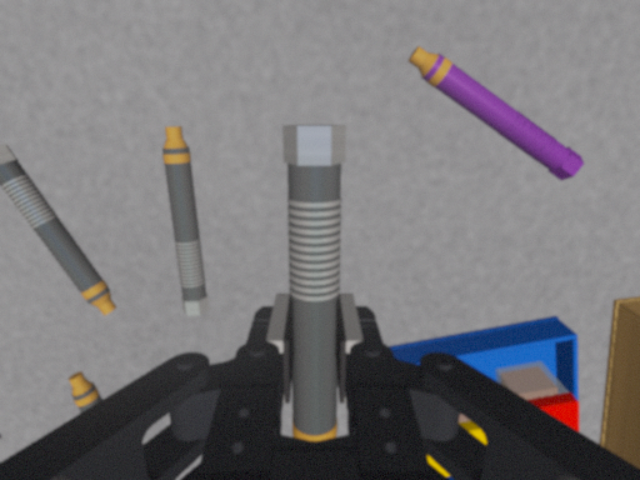

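View pics/s11b.png

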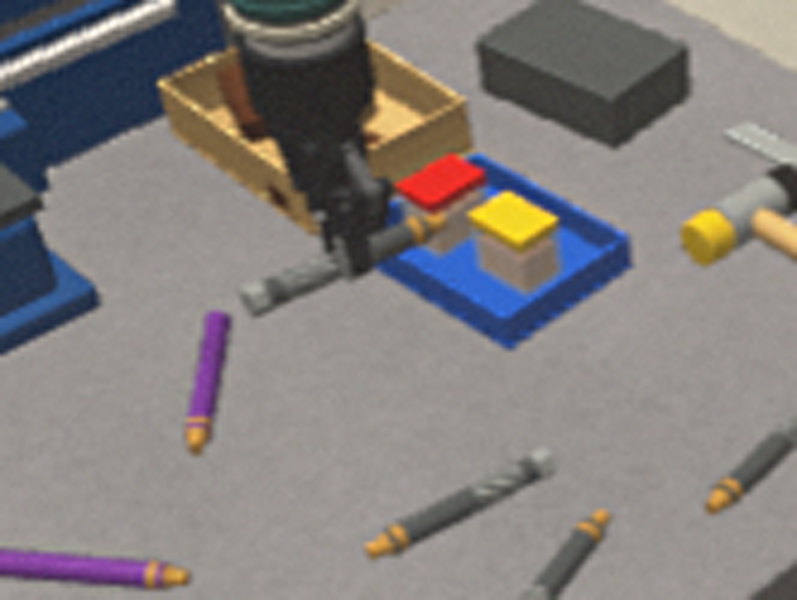

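```bash
python3 -m jog '[[5,-30,10,3,8],[15,-80,20,6,8],[25,-135,20,9,8],[35,-190,20,9,8],[44,-245,20,9,8],[52,-300,20,9,8],[60,-355,20,9,8],[68,-410,20,9,8],[76,-465,0,9,8],[84,-510,-30,9,8]]'
python3 -m jog '[[0,-9,-20,0,8],[0,-9,-40,0,8],[0,-9,-50,0,8],[0,-9,-60,0,8],[0,-9,-60,0,8],[0,-9,-60,0,8],[0,-9,-60,0,8],[0,-9,-60,0,8],[0,-9,-60,0,8],[0,-9,-60,0,8]]'
python3 - <<'E'
from h import *
c=snap('wrist','w12.png'); cv2.imwrite('pics/w12b.png',cv2.resize(cv2.imread('pics/w12.png'),(800,600)))
s=bot.read_state();print(s['tool_pos'],s['tcp_rot'],s['wrist_force'])
E
```

```text
time: 26.15
tool_pos: [0.5022, -0.2263, 0.1249]
tcp_rot: [-1.571, -0.02, 0.018]
wrist_force: [0.4, 0.1, -1.1]
width: 0.18
time: 27.4
tool_pos: [0.5021, -0.233, 0.0658]
tcp_rot: [-1.571, -0.02, 0.02]
wrist_force: [0.1, 0.7, -1.8]
width: 0.182
[ 0.50202872 -0.23302139  0.06571977] [-1.57073494 -0.01993629  0.01986359] [-0.3092708   0.26162236 -0.82772358]
```

View pics/w12b.png

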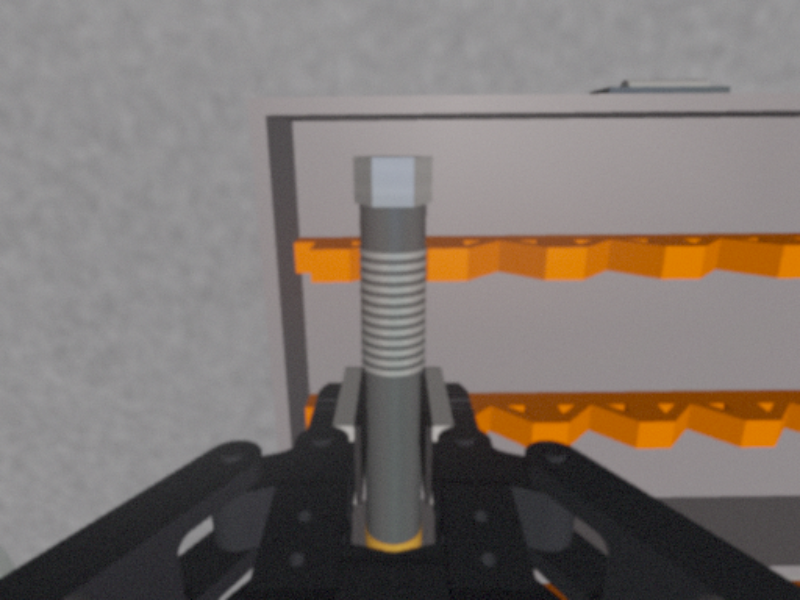

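```bash
python3 -m jog '[[0,0,-10,0,8],[0,0,-20,0,8],[0,0,-28,0,8],[0,0,-34,0,8],[0,0,-38,0,8],[0,0,-40,0,8],[0,0,-40,0,8],[0,0,-40,0,8],[0,0,-40,0,8],[0,0,-40,0,8]]'
python3 -m jog '[[0,0,0,0,28],[0,0,0,0,28],[0,0,0,0,28],[0,0,0,0,28],[0,0,10,0,28],[0,0,30,0,28],[0,0,60,0,28],[0,10,100,0,40],[0,40,140,0,50],[0,80,170,0,50]]'
python3 - <<'E'
from h import *
c=snap('wrist','w13.png'); cv2.imwrite('pics/w13b.png',cv2.resize(cv2.imread('pics/w13.png'),(640,480)))
c=snap('side','s13.png'); im=cv2.imread('pics/s13.png')
cv2.imwrite('pics/s13b.png',cv2.resize(im[120:280,120:350],(800,556),interpolation=cv2.INTER_CUBIC))
E
```

```text
time: 28.7
tool_pos: [0.5025, -0.2337, 0.0262]
tcp_rot: [-1.572, -0.021, 0.019]
wrist_force: [-0.9, -5.2, 1.6]
width: 0.179
time: 29.95
tool_pos: [0.5028, -0.153, 0.1987]
tcp_rot: [-1.572, -0.021, 0.016]
wrist_force: [0.0, 0.8, -0.5]
width: 0.585
```

View pics/w13b.png

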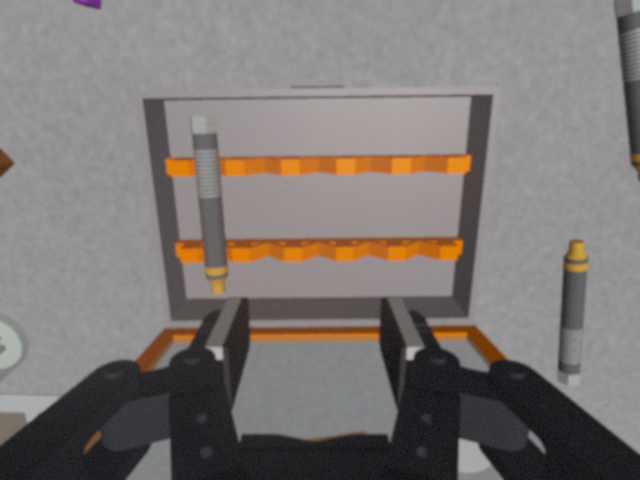

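View pics/s13b.png

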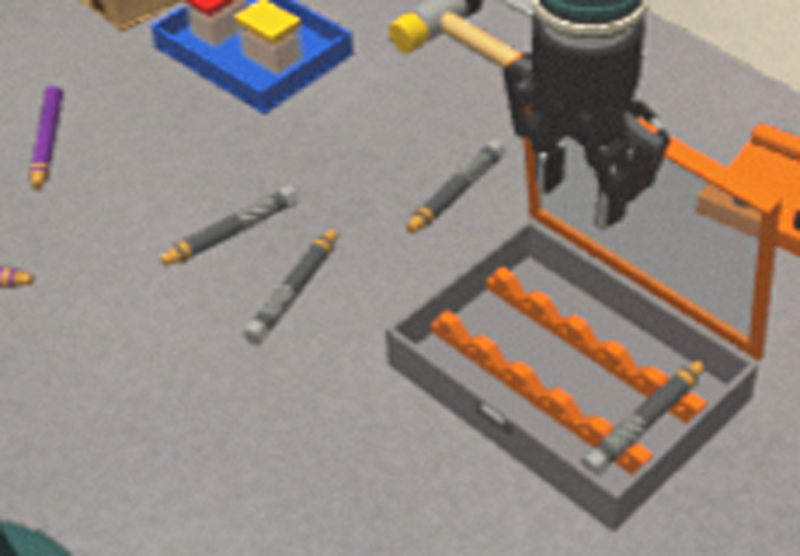

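```bash
python3 -m jog '[[-20,45,0,6,50],[-40,95,0,12,50],[-60,150,0,18,50],[-80,205,-20,18,50],[-95,240,-50,18,50],[-95,246,-76,18,50],[-95,246,-96,18,50],[-95,246,-106,18,50],[-95,246,-106,18,50],[-95,246,-106,18,50]]'
cat > look.py <<'E'
from h import *
import sys
c=snap('wrist',sys.argv[1]+'.png'); cv2.imwrite('pics/'+sys.argv[1]+'b.png',cv2.resize(cv2.imread('pics/'+sys.argv[1]+'.png'),(800,600)))
s=bot.read_state(); T=s['tool_pos']; r=s['tcp_rot']; print(T,'yaw',2*np.degrees(np.arctan(r[1]/r[0])),s['wrist_force'],s['width']*85.4)
import pickle; pickle.dump(c,open('last.pkl','wb'))
print('bench point under tcp px',proj(c,[T[0],T[1],.009])*1.5625)
E
python3 look.py w14
```

```text
time: 31.3
tool_pos: [0.4078, 0.0928, 0.0904]
tcp_rot: [-1.554, -0.267, 0.265]
wrist_force: [-0.8, 0.7, 0.1]
width: 0.585
[0.40799713 0.09288576 0.09061186] yaw 19.528399314090745 [0.34413626 0.06327746 0.240858  ] 50.16773426206907
bench point under tcp px [[393.03051695 311.83128924]]
```

View pics/w14b.png

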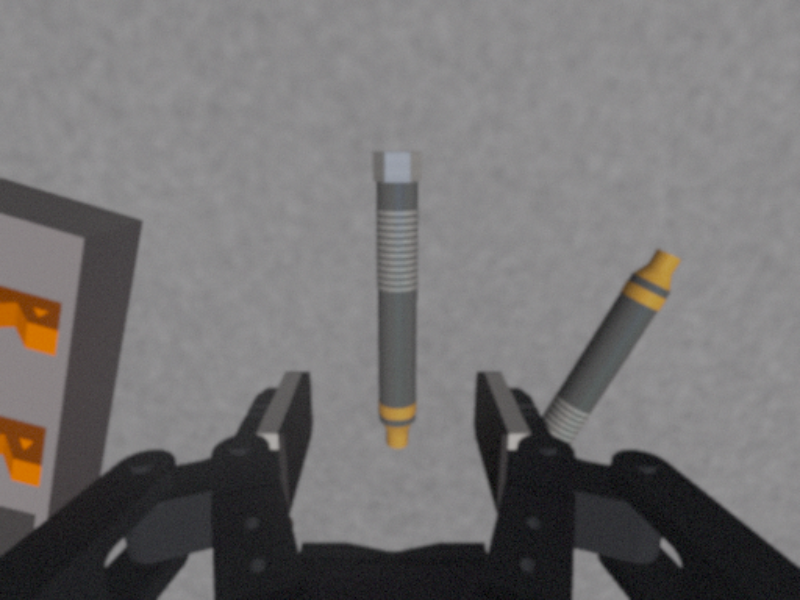

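```bash
python3 -m jog '[[0,1,-20,0,34],[0,1,-50,0,34],[0,1,-70,0,34],[0,1,-80,0,34],[0,1,-84,0,34],[0,1,-84,0,34],[0,1,-84,0,34],[0,1,-84,0,8],[0,1,-84,0,8],[0,1,-84,0,8]]' 60
python3 -m jog '[[0,0,0,0,8],[0,0,0,0,8],[0,0,0,0,8],[0,0,0,0,8],[0,0,5,0,8],[0,0,15,0,8],[0,0,35,0,8],[0,0,65,0,8],[0,0,100,0,8],[0,0,120,0,8]]'
python3 look.py w15
```

```text
time: 32.6
tool_pos: [0.4078, 0.0942, 0.0065]
tcp_rot: [-1.554, -0.268, 0.266]
wrist_force: [-1.4, -0.9, 5.8]
width: 0.181
time: 33.85
tool_pos: [0.4079, 0.0942, 0.1281]
tcp_rot: [-1.554, -0.269, 0.264]
wrist_force: [0.2, -0.3, -1.2]
width: 0.183
[0.40945431 0.09446702 0.13023675] yaw 19.828059636469337 [ 0.0369363  -0.37093516  0.36502479] 15.793332116428045
bench point under tcp px [[392.56743794 291.51376431]]
```

View pics/w15b.png

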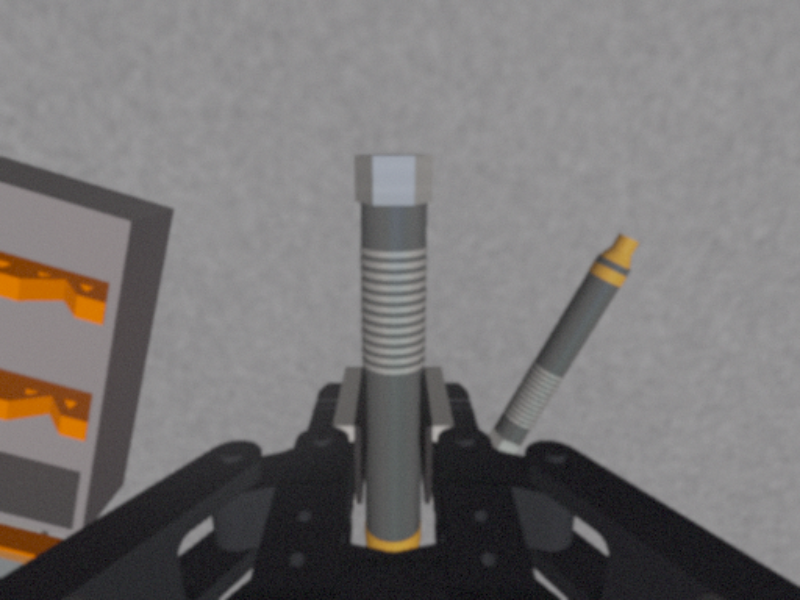

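```bash
python3 -m jog '[[20,-40,10,-6,8],[40,-90,10,-12,8],[60,-145,10,-18,8],[80,-200,0,-18,8],[93,-240,-20,-18,8],[93,-244,-50,-18,8],[93,-244,-65,-18,8],[93,-244,-65,-18,8],[93,-244,-65,-18,8],[93,-244,-65,-18,8]]'
python3 look.py w16
python3 -m jog '[[0,0,-10,0,8],[0,0,-20,0,8],[0,0,-28,0,8],[0,0,-33,0,8],[0,0,-35,0,8],[0,0,-35,0,8],[0,0,-35,0,8],[0,0,-35,0,8],[0,0,-35,0,8],[0,0,-35,0,8]]'
```

```text
time: 35.15
tool_pos: [0.5011, -0.1498, 0.0621]
tcp_rot: [-1.572, -0.023, 0.019]
wrist_force: [0.5, 0.6, -2.1]
width: 0.179
[ 0.50100476 -0.14982858  0.06196417] yaw 1.63551469895828 [-1.00518542 -0.56841842 -0.76372048] 15.661614266018455
bench point under tcp px [[392.37201729 333.36669168]]
time: 36.45
tool_pos: [0.4996, -0.1502, 0.0262]
tcp_rot: [-1.571, -0.02, 0.022]
wrist_force: [-3.4, -0.8, 5.9]
width: 0.181
```

View pics/w16b.png

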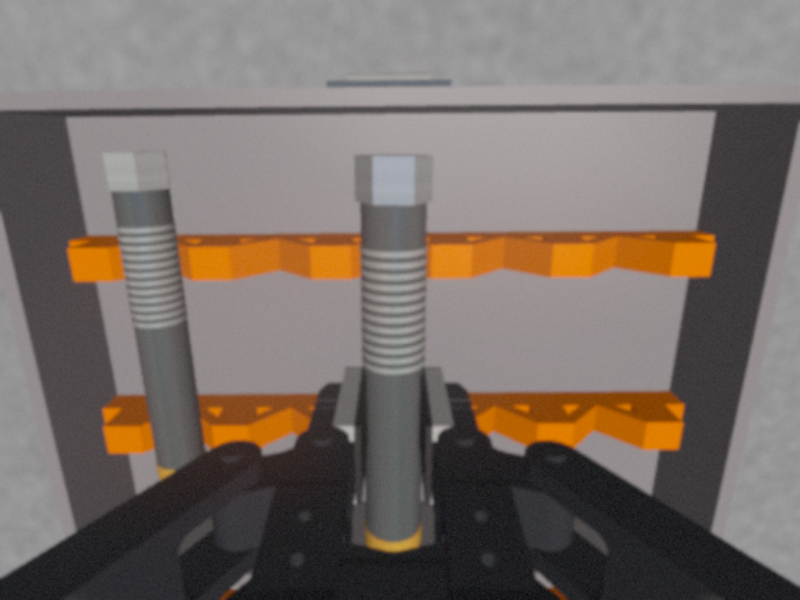

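```bash
python3 -m jog '[[0,0,0,0,28],[0,0,0,0,28],[0,0,0,0,28],[0,0,0,0,28],[0,0,10,0,28],[0,0,30,0,28],[0,0,60,0,28],[0,10,100,0,40],[-10,50,140,-8,50],[-20,100,150,-18,50]]'
python3 look.py w17
python3 -m jog '[[-10,40,0,-10,50],[-20,80,0,-20,50],[-30,120,0,-30,50],[-40,150,0,-40,50],[-50,180,0,-50,50],[-60,200,0,-60,50],[-68,220,0,-70,50],[-68,243,0,-80,50],[-68,243,0,-90,50],[-68,243,0,-100,50]]'
python3 -m jog '[[0,0,-10,-10,50],[0,0,-20,-20,50],[0,0,-30,-30,50],[0,0,-40,-40,50],[0,0,-50,-50,50],[0,0,-60,-60,50],[0,0,-70,-69,50],[0,0,-80,-69,50],[0,0,-86,-69,50],[0,0,-86,-69,50]]'
python3 look.py w18
```

```text
time: 37.7
tool_pos: [0.4824, -0.0499, 0.1802]
tcp_rot: [-1.558, 0.227, -0.239]
wrist_force: [0.3, 0.3, 1.2]
width: 0.583
[ 0.48029318 -0.04446138  0.17978344] yaw -17.16205395304101 [-2.03900679  5.43666826  0.38908145] 49.928056380825375
bench point under tcp px [[399.23260669 258.98886416]]
time: 39.0
tool_pos: [0.412, 0.1933, 0.1761]
tcp_rot: [-0.95, 1.544, -1.544]
wrist_force: [0.4, 0.3, -0.4]
width: 0.586
time: 40.25
tool_pos: [0.4117, 0.1928, 0.0892]
tcp_rot: [-0.102, -2.172, 2.173]
wrist_force: [0.7, 1.2, 0.3]
width: 0.588
[0.41199625 0.19299296 0.08963139] yaw 174.54269644628806 [-0.32363186  0.56420092  0.46576746] 49.89435104221509
bench point under tcp px [[392.70133305 314.77287665]]
```

View pics/w17b.png

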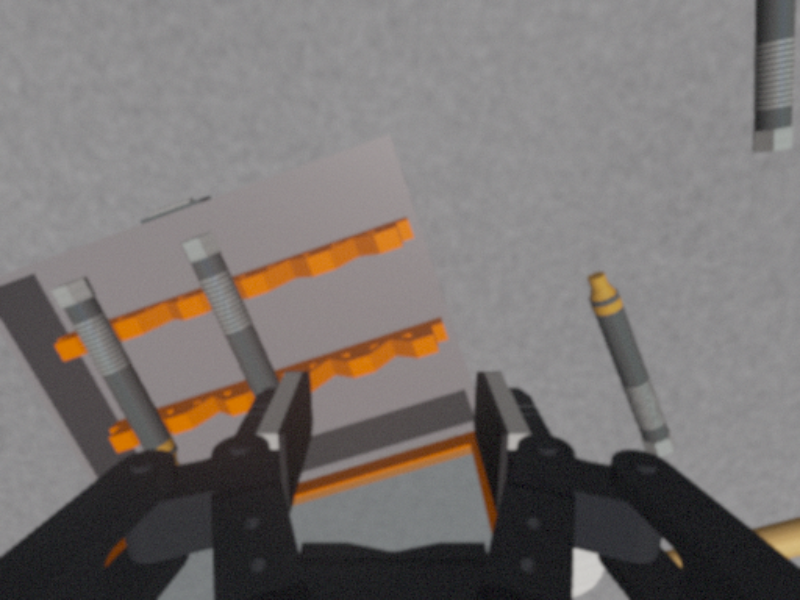

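View pics/w18b.png

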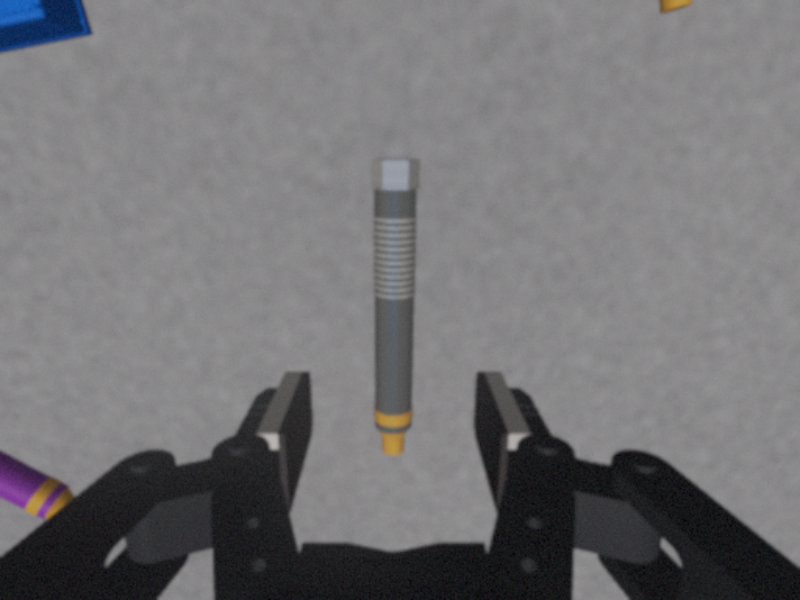

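```bash
python3 -m jog '[[0,0,-20,0,34],[0,0,-50,0,34],[0,0,-70,0,34],[0,0,-80,0,34],[0,0,-84,0,34],[0,0,-84,0,34],[0,0,-84,0,34],[0,0,-84,0,8],[0,0,-84,0,8],[0,0,-84,0,8]]' 60
python3 -m jog '[[0,0,0,0,8],[0,0,0,0,8],[0,0,0,0,8],[0,0,0,0,8],[0,0,5,0,8],[0,0,15,0,8],[0,0,35,0,8],[0,0,65,0,8],[0,0,100,0,8],[0,0,130,0,8]]'
python3 look.py w19
```

```text
time: 41.55
tool_pos: [0.4127, 0.1933, 0.0066]
tcp_rot: [-0.106, -2.173, 2.172]
wrist_force: [-0.7, -1.3, 6.5]
width: 0.185
time: 42.8
tool_pos: [0.412, 0.193, 0.1374]
tcp_rot: [-0.106, -2.173, 2.172]
wrist_force: [0.4, -0.1, -2.0]
width: 0.183
[0.41470728 0.19412724 0.14151494] yaw 174.08016111314686 [1.14134149 0.95589708 0.85260527] 15.89172046131605
bench point under tcp px [[390.69962072 282.94369678]]
```

View pics/w19b.png

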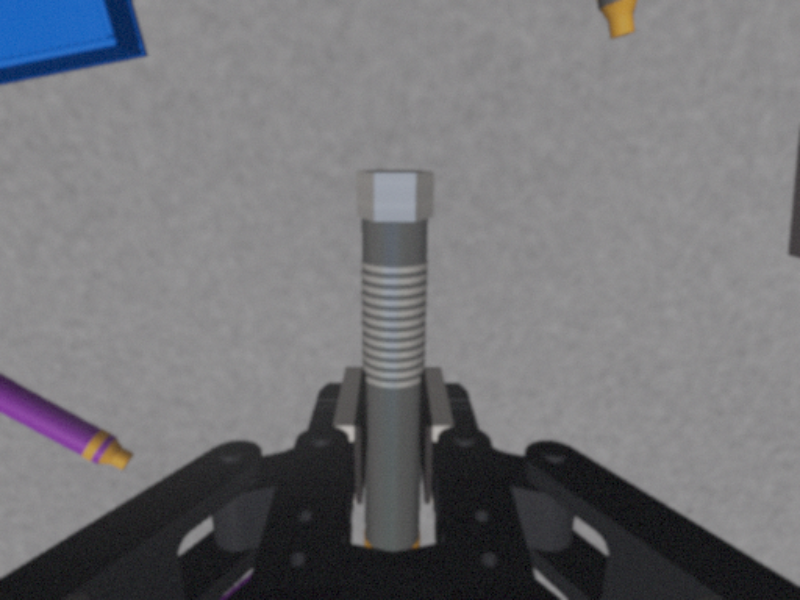

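```bash
python3 -m jog '[[0,0,10,10,8],[5,0,20,20,8],[10,-10,20,30,8],[20,-20,20,40,8],[30,-30,20,50,8],[40,-40,20,60,8],[50,-55,20,70,8],[60,-70,20,80,8],[65,-85,20,90,8],[70,-100,20,100,8]]'
python3 -m jog '[[0,-10,0,10,8],[5,-20,0,20,8],[8,-30,0,30,8],[10,-45,0,40,8],[13,-60,0,50,8],[13,-80,-20,60,8],[13,-100,-40,70,8],[13,-130,-60,80,8],[13,-150,-80,87,8],[13,-159,-95,87,8]]'
python3 -m jog '[[0,0,0,0,8],[0,0,0,0,8],[0,0,0,0,8],[0,0,0,0,8],[0,0,0,0,8],[0,0,0,0,8],[0,0,0,0,8],[0,0,0,0,8],[0,0,0,0,8],[0,0,0,0,8]]'
python3 look.py w20
```

```text
time: 44.1
tool_pos: [0.4818, 0.0925, 0.1552]
tcp_rot: [-1.248, 1.148, -1.147]
wrist_force: [-0.5, 0.3, -1.3]
width: 0.176
time: 45.35
tool_pos: [0.4943, -0.0667, 0.0595]
tcp_rot: [-1.57, -0.017, 0.019]
wrist_force: [-0.3, -0.3, -1.8]
width: 0.18
time: 46.6
tool_pos: [0.495, -0.066, 0.0607]
tcp_rot: [-1.571, -0.02, 0.02]
wrist_force: [0.0, 1.0, -1.4]
width: 0.182
[ 0.49501864 -0.06600379  0.06064481] yaw 1.44924224938644 [-0.13186281  0.38863303 -1.77240662] 15.344736179521552
bench point under tcp px [[392.38093999 335.16800189]]
```

View pics/w20b.png

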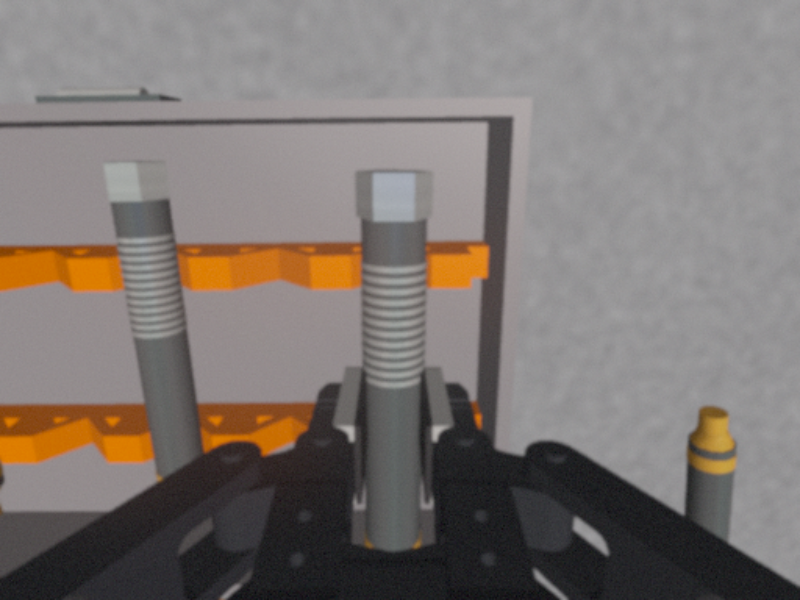

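```bash
python3 -m jog '[[0,0,-10,0,8],[0,0,-20,0,8],[0,0,-28,0,8],[0,0,-33,0,8],[0,0,-35,0,8],[0,0,-35,0,8],[0,0,-35,0,8],[0,0,-35,0,28],[0,0,-35,0,28],[0,0,-35,0,28]]'
python3 -m jog '[[0,0,0,0,28],[0,0,15,0,28],[0,0,40,0,28],[0,10,80,0,40],[0,40,120,-10,50],[5,70,140,-20,50],[10,100,140,-30,50],[20,130,140,-40,50],[40,148,140,-50,50],[60,148,140,-60,50]]'
python3 -m jog '[[10,0,0,-10,50],[20,0,0,-20,50],[30,0,-10,-30,50],[43,0,-20,-40,50],[43,0,-30,-50,50],[43,0,-40,-60,50],[43,0,-50,-70,50],[43,0,-60,-80,50],[43,0,-70,-90,50],[43,0,-76,-100,50]]'
python3 -m jog '[[0,0,0,-10,50],[0,0,0,-14,50],[0,0,0,-14,50],[0,0,0,-14,50],[0,0,0,-14,50],[0,0,0,-14,50],[0,0,0,-14,50],[0,0,0,-14,50],[0,0,0,-14,50],[0,0,0,-14,50]]'
python3 look.py w21
python3 - <<'E'
from h import *
c=snap('side','s21.png'); im=cv2.imread('pics/s21.png')
cv2.imwrite('pics/s21b.png',cv2.resize(im[120:280,120:350],(800,556),interpolation=cv2.INTER_CUBIC))
E
```

```text
time: 47.9
tool_pos: [0.4952, -0.066, 0.0256]
tcp_rot: [-1.571, -0.02, 0.02]
wrist_force: [-0.7, -0.0, 0.9]
width: 0.33
time: 49.15
tool_pos: [0.5557, 0.0836, 0.1671]
tcp_rot: [-1.418, 0.798, -0.799]
wrist_force: [-0.5, -0.6, 0.1]
width: 0.586
time: 50.4
tool_pos: [0.5981, 0.082, 0.0902]
tcp_rot: [-0.376, 2.02, -2.02]
wrist_force: [0.4, -0.3, 0.2]
width: 0.585
time: 51.65
tool_pos: [0.5981, 0.082, 0.0897]
tcp_rot: [-0.14, 2.154, -2.154]
wrist_force: [0.1, -0.2, -0.1]
width: 0.588
[0.59804353 0.08203297 0.08965016] yaw -172.54051554199765 [ 0.13497626  0.32383543 -0.85833538] 50.08276547285401
bench point under tcp px [[392.81687984 315.33954379]]
```

View pics/w21b.png

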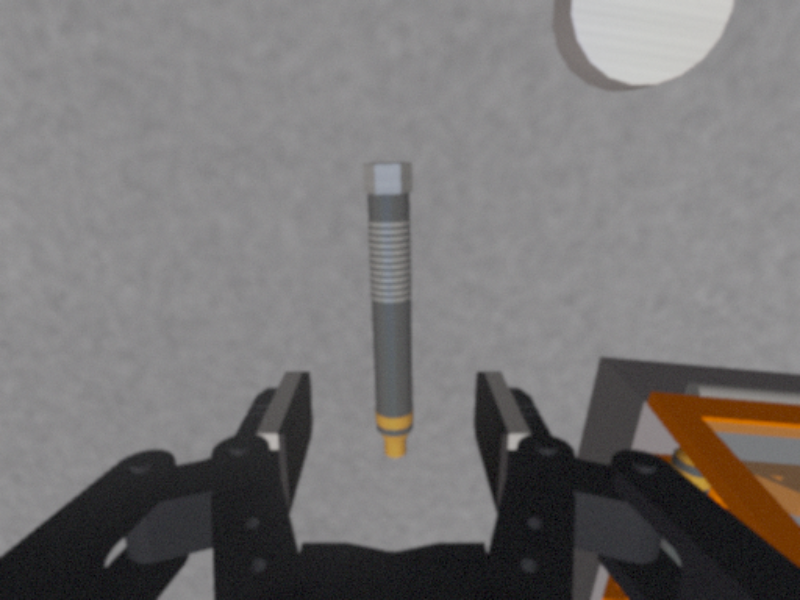

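View pics/s21b.png

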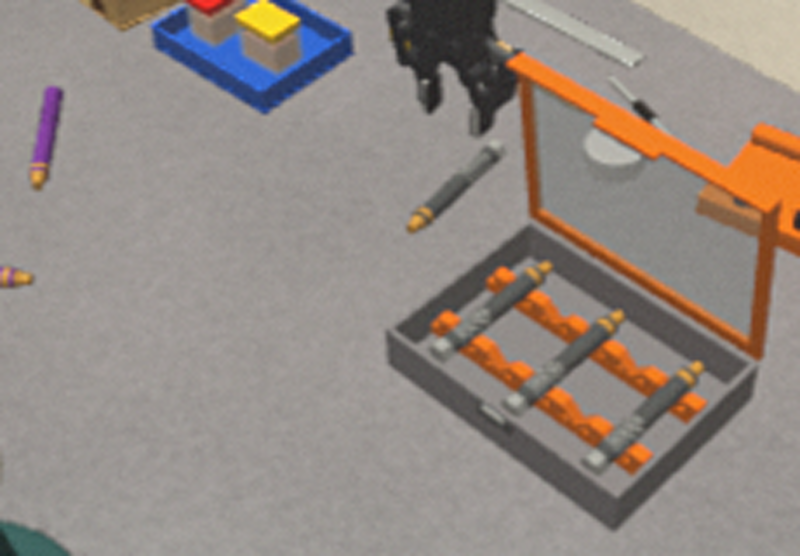

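```bash
python3 -m jog '[[-3,0,-20,-1,34],[-3,0,-50,-1,34],[-3,0,-70,-1,34],[-3,0,-80,-1,34],[-3,0,-84,-1,34],[-3,0,-84,-1,34],[-3,0,-84,-1,34],[-3,0,-84,-1,8],[-3,0,-84,-1,8],[-3,0,-84,-1,8]]' 60
python3 -m jog '[[0,0,0,0,8],[0,0,0,0,8],[0,0,0,0,8],[0,0,0,0,8],[0,0,5,0,8],[0,0,15,0,8],[0,0,35,0,8],[0,0,65,0,8],[0,0,100,0,8],[0,0,130,0,8]]'
python3 look.py w22
```

```text
time: 53.0
tool_pos: [0.596, 0.0822, 0.0068]
tcp_rot: [-0.12, 2.163, -2.162]
wrist_force: [-0.6, -1.0, 6.0]
width: 0.178
time: 54.25
tool_pos: [0.5956, 0.082, 0.1386]
tcp_rot: [-0.12, 2.162, -2.162]
wrist_force: [1.1, -0.2, -1.2]
width: 0.18
[0.59841284 0.08236649 0.14331444] yaw -174.06544329539474 [ 0.73268425 -0.66752499  1.5950707 ] 15.362500901434029
bench point under tcp px [[392.75664227 282.24242189]]
```

View pics/w22b.png

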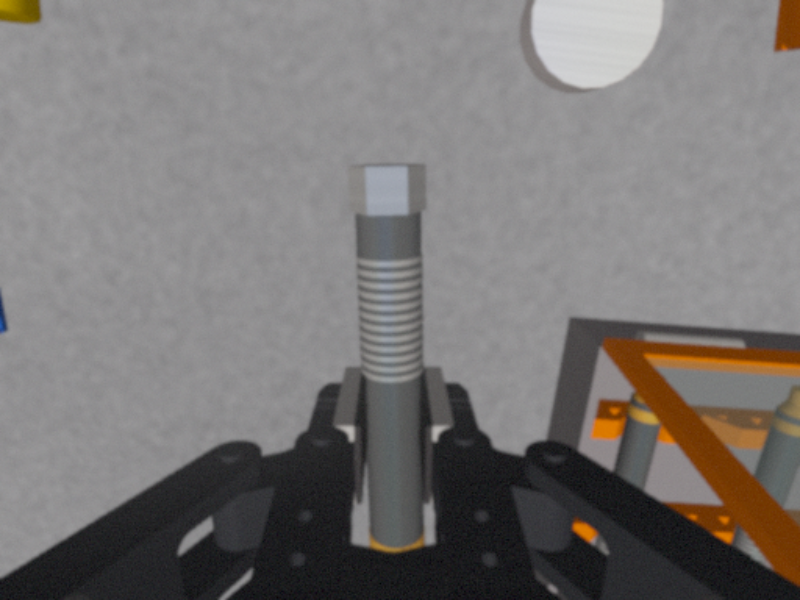

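```bash
python3 -m jog '[[-10,0,10,10,8],[-20,0,20,20,8],[-35,0,25,30,8],[-50,0,25,40,8],[-65,0,25,50,8],[-80,0,25,60,8],[-97,0,25,70,8],[-97,-10,25,80,8],[-97,-20,25,90,8],[-97,-30,25,100,8]]'
python3 -m jog '[[0,-10,0,10,8],[0,-20,0,20,8],[0,-30,0,30,8],[0,-45,0,40,8],[0,-60,0,50,8],[0,-80,0,60,8],[0,-110,-20,70,8],[0,-140,-50,74,8],[0,-155,-80,74,8],[0,-160,-95,74,8]]'
python3 -m jog '[[0,0,0,0,8],[0,0,0,0,8],[0,0,0,0,8],[0,0,0,0,8],[0,0,0,0,8],[0,0,0,0,8],[0,0,0,0,8],[0,0,0,0,8],[0,0,0,0,8],[0,0,0,0,8]]'
python3 look.py w23
```

```text
time: 55.55
tool_pos: [0.4979, 0.0518, 0.161]
tcp_rot: [-1.333, 0.99, -0.991]
wrist_force: [-0.5, -0.1, -2.1]
width: 0.182
time: 56.8
tool_pos: [0.4968, -0.1085, 0.0643]
tcp_rot: [-1.57, -0.003, 0.007]
wrist_force: [0.2, 0.7, -1.7]
width: 0.185
time: 58.05
tool_pos: [0.498, -0.108, 0.0657]
tcp_rot: [-1.571, -0.006, 0.006]
wrist_force: [-0.4, 0.5, -1.8]
width: 0.18
[ 0.49801617 -0.1079731   0.06564491] yaw 0.45148290883443365 [ 0.54248232 -0.16848551 -1.26192088] 15.533729630466487
bench point under tcp px [[392.41998749 330.80950655]]
```

View pics/w23b.png

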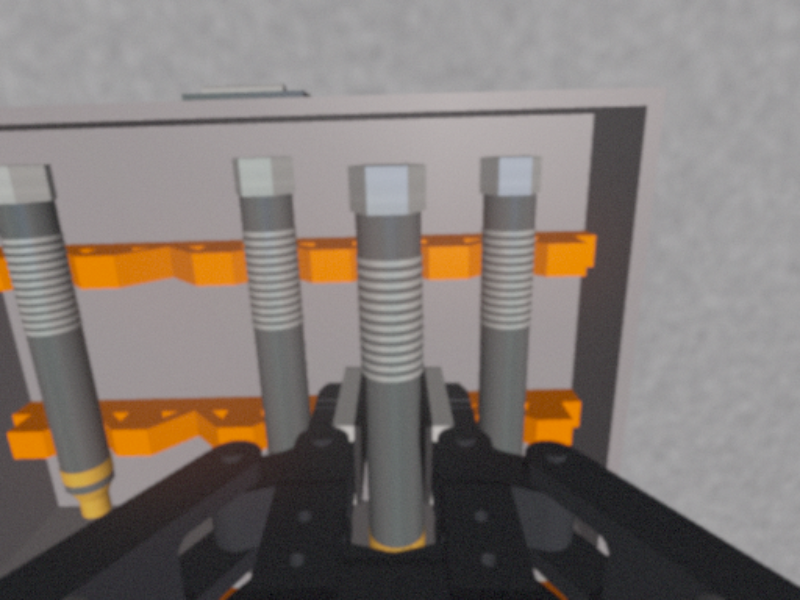

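```bash
python3 -m jog '[[0,0,-10,0,8],[0,0,-20,0,8],[0,0,-28,0,8],[0,0,-34,0,8],[0,0,-38,0,8],[0,0,-40,0,8],[0,0,-40,0,8],[0,0,-40,0,8],[0,0,-40,0,24],[0,0,-40,0,24]]'
python3 -m jog '[[0,0,0,0,24],[0,0,0,0,24],[0,0,5,0,24],[0,0,20,0,24],[0,0,45,0,24],[0,0,80,0,24],[-20,0,120,0,24],[-50,0,150,0,24],[-80,0,170,0,24],[-100,0,180,0,24]]'
python3 look.py w24
python3 - <<'E'
from h import *
c=snap('side','s24.png'); im=cv2.imread('pics/s24.png')
cv2.imwrite('pics/s24b.png',cv2.resize(im[110:300,120:373],(800,600),interpolation=cv2.INTER_CUBIC))
c=snap('scene','t24.png'); cv2.imwrite('pics/t24b.png',cv2.resize(cv2.imread('pics/t24.png'),(800,600)))
E
```

```text
time: 59.35
tool_pos: [0.4984, -0.1079, 0.0258]
tcp_rot: [-1.571, -0.007, 0.005]
wrist_force: [-0.4, -0.3, -0.9]
width: 0.28
time: 60.6
tool_pos: [0.3978, -0.1082, 0.2084]
tcp_rot: [-1.572, -0.009, 0.003]
wrist_force: [0.6, 0.5, -0.2]
width: 0.285
[ 0.39629132 -0.10812013  0.2089669 ] yaw 0.6079358564492215 [-2.2586482   0.5831803   0.68010316] 24.384133692148744
bench point under tcp px [[393.0329236  253.81220095]]
```

View pics/w24b.png

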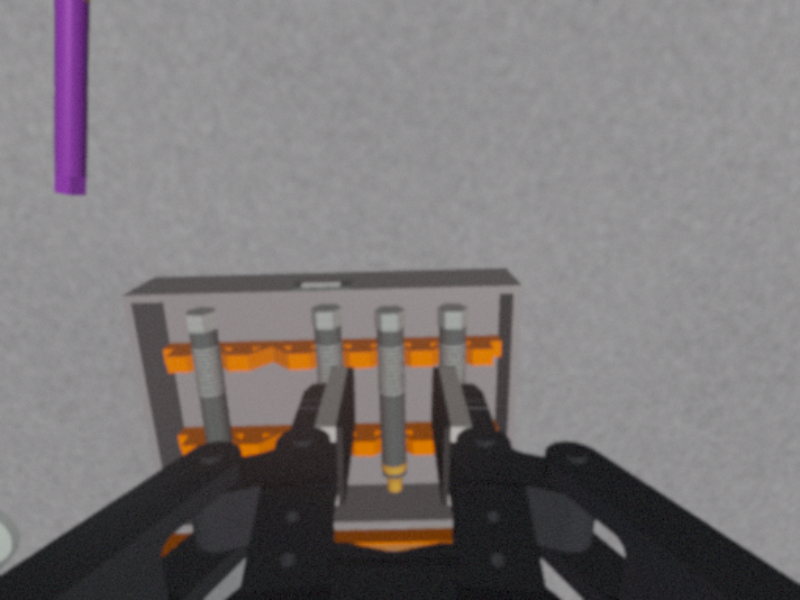

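View pics/s24b.png

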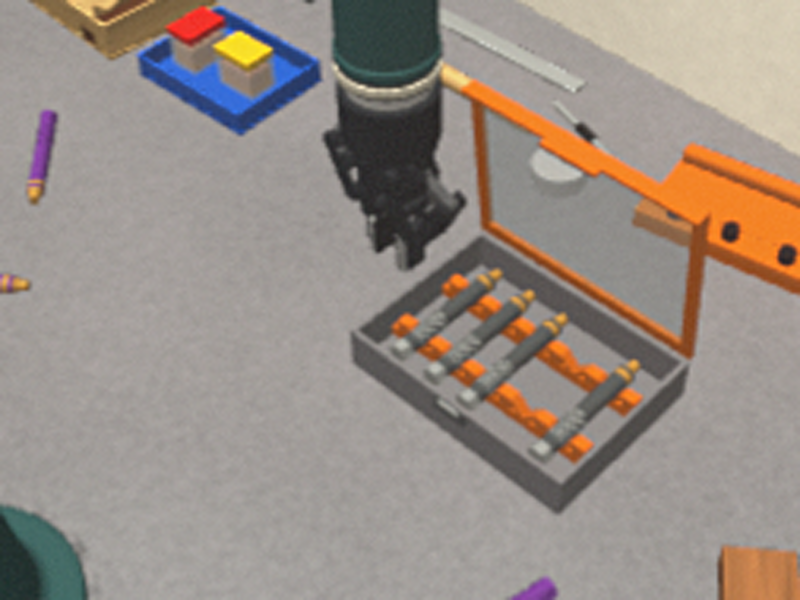

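View pics/t24b.png

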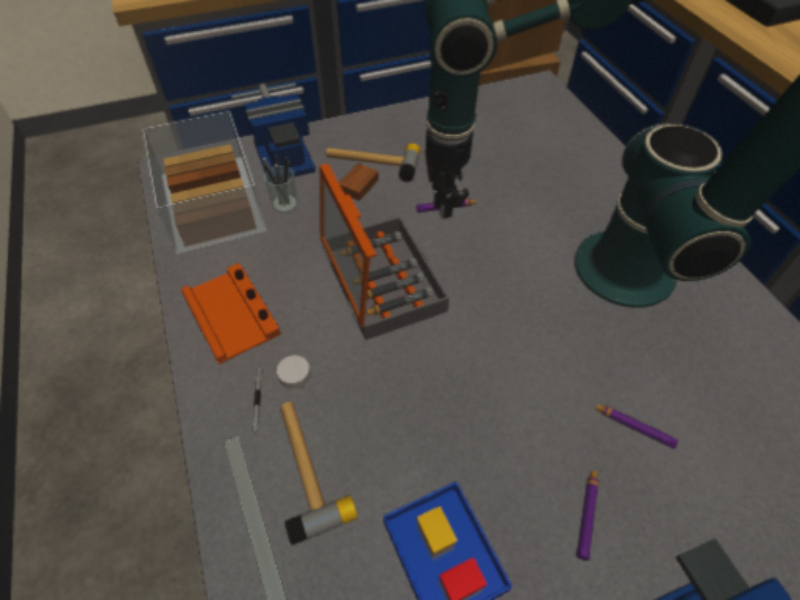

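All four punches are seated, none is left on the bench, and the yellow box is in the tray. Now for the lid: I'll shut the fingers, go over it and get behind its outer face.

```bash
python3 -m jog '[[0,0,40,0,0],[0,0,80,0,0],[20,-5,110,0,0],[60,-10,115,0,0],[110,-20,115,0,0],[160,-30,115,0,0],[210,-39,115,0,0],[250,-39,115,0,0],[267,-39,115,0,0],[267,-39,115,0,0]]'
python3 -m jog '[[0,0,0,0,0],[0,0,-20,0,0],[0,0,-50,0,0],[0,0,-80,0,0],[0,0,-103,0,0],[0,0,-103,0,0],[0,0,-103,0,0],[0,0,-103,0,0],[0,0,-103,0,0],[0,0,-103,0,0]]'
python3 look.py w25
python3 - <<'E'
from h import *
c=snap('side','s25.png'); im=cv2.imread('pics/s25.png')
cv2.imwrite('pics/s25b.png',cv2.resize(im[90:280,190:443],(800,600),interpolation=cv2.INTER_CUBIC))
c=snap('scene','t25.png'); im=cv2.imread('pics/t25.png'); cv2.imwrite('pics/t25b.png',cv2.resize(im[60:240,150:390],(800,600),interpolation=cv2.INTER_CUBIC))
E
```

```text
time: 62.0
tool_pos: [0.6665, -0.1467, 0.3187]
tcp_rot: [-1.57, -0.005, 0.008]
wrist_force: [-0.2, 0.1, -0.3]
width: 0.001
time: 63.25
tool_pos: [0.6654, -0.1471, 0.2184]
tcp_rot: [-1.571, -0.007, 0.005]
wrist_force: [-0.1, -0.3, -0.2]
width: -0.001
[ 0.66528078 -0.14702902  0.21821125] yaw 0.5046248189573256 [ 0.58439914 -0.38136238  0.02831575] 0.27292145054510475
bench point under tcp px [[392.67837834 253.44151568]]
```

View pics/s25b.png

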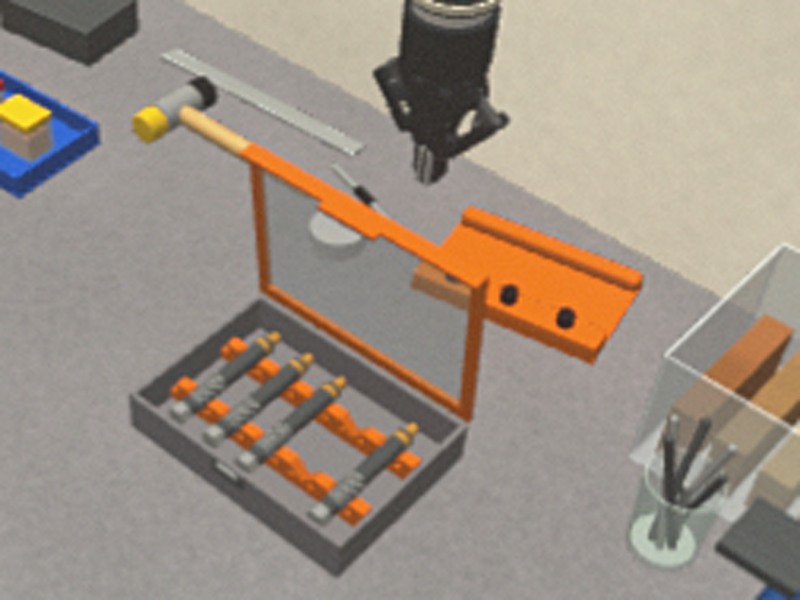

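View pics/t25b.png

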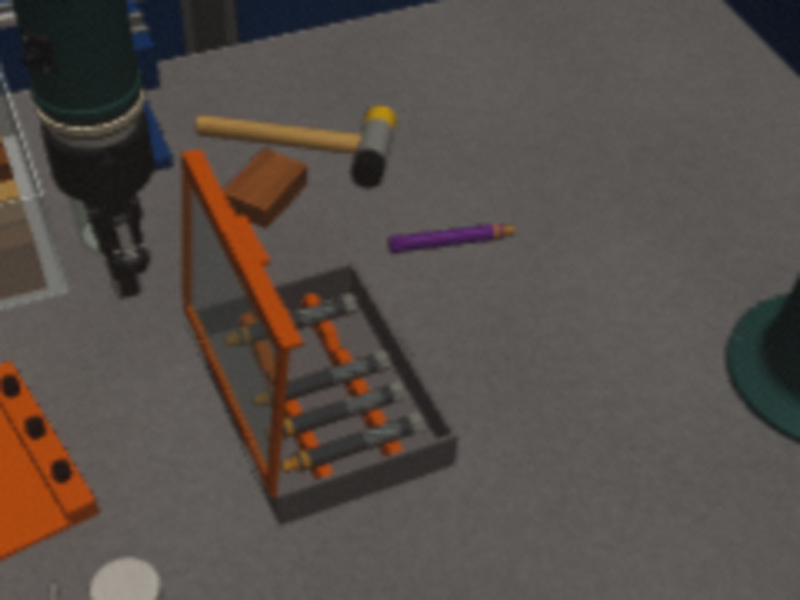

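```bash
python3 -m jog '[[-20,0,0,0,0],[-40,0,0,0,0],[-58,-1,1,0,0],[-80,-1,1,0,0],[-103,-1,-2,0,0],[-124,-2,-9,0,0],[-145,-2,-18,0,0],[-164,-2,-30,0,0],[-181,-3,-44,0,0],[-181,-3,-44,0,0]]'
python3 - <<'E'
from h import *
c=snap('side','s26.png'); im=cv2.imread('pics/s26.png')
cv2.imwrite('pics/s26b.png',cv2.resize(im[90:280,190:443],(800,600),interpolation=cv2.INTER_CUBIC))
print(bot.read_state()['wrist_force'])
E
```

```text
time: 64.65
tool_pos: [0.4822, -0.1497, 0.1727]
tcp_rot: [-1.57, -0.004, 0.007]
wrist_force: [0.1, 0.5, 1.1]
width: 0.001
[1.11743936 0.34342726 0.28352857]
```

View pics/s26b.png

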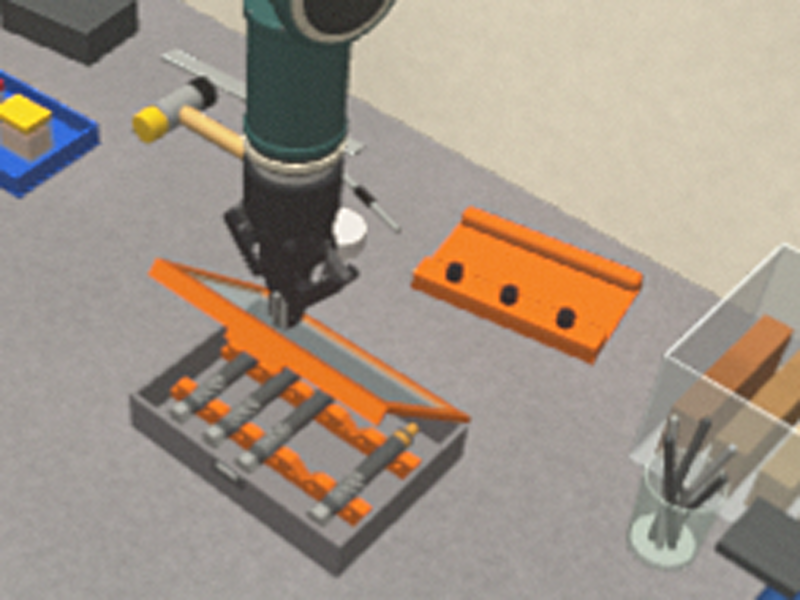

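```bash
python3 -m jog '[[-16,0,-16,0,0],[-29,0,-35,0,0],[-36,-1,-48,0,0],[-43,-1,-62,0,0],[-47,-1,-76,0,0],[-51,-1,-90,0,0],[-53,-1,-97,0,0],[-55,-1,-102,0,0],[-55,-1,-102,0,0],[-55,-1,-102,0,0]]'
python3 -m jog '[[-3,0,-1,0,0],[-3,0,-2,0,0],[-3,0,-3,0,0],[-3,0,-4,0,0],[-3,0,-5,0,0],[-3,0,-6,0,0],[-3,0,-7,0,0],[-3,0,-8,0,0],[-3,0,-8,0,0],[-3,0,-8,0,0]]'
python3 - <<'E'
from h import *
c=snap('side','s27.png'); im=cv2.imread('pics/s27.png')
cv2.imwrite('pics/s27b.png',cv2.resize(im[90:280,190:443],(800,600),interpolation=cv2.INTER_CUBIC))
print(bot.read_state()['wrist_force'])
E
```

```text
time: 65.95
tool_pos: [0.4294, -0.1511, 0.072]
tcp_rot: [-1.571, -0.007, 0.006]
wrist_force: [0.1, 0.1, -0.5]
width: 0.002
time: 67.2
tool_pos: [0.4259, -0.151, 0.0645]
tcp_rot: [-1.571, -0.006, 0.007]
wrist_force: [-3.9, 1.0, 8.0]
width: 0.003
[-3.4122953   0.95679226  7.51978737]
```

View pics/s27b.png

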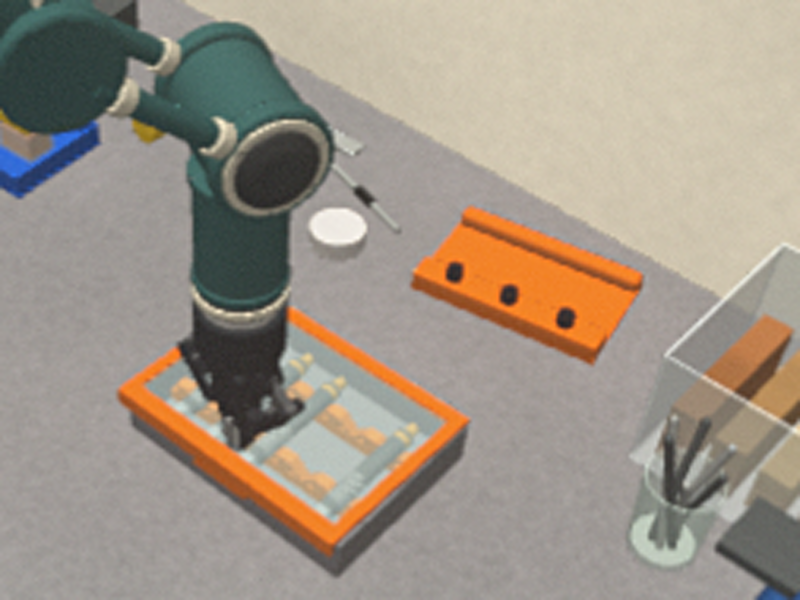

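```bash
python3 -m jog '[[0,0,6,0,0],[-6,0,6,0,0],[-12,0,6,0,0],[-12,0,3,0,0],[-12,0,0,0,0],[-12,0,-2,0,0],[-12,0,-4,0,0],[-12,0,-6,0,0],[-12,0,-6,0,0],[-12,0,-6,0,0]]'
python3 -m jog '[[0,0,-1,0,0],[0,0,-2,0,0],[0,0,-3,0,0],[0,0,-4,0,0],[0,0,-5,0,0],[0,0,-6,0,0],[0,0,-6,0,0],[0,0,-6,0,0],[0,0,-6,0,0],[0,0,-6,0,0]]'
```

```text
time: 68.5
tool_pos: [0.4141, -0.151, 0.0576]
tcp_rot: [-1.571, -0.006, 0.006]
wrist_force: [0.2, 0.1, 0.6]
width: 0.001
time: 69.75
tool_pos: [0.4144, -0.1512, 0.0557]
tcp_rot: [-1.571, -0.006, 0.007]
wrist_force: [-13.6, 5.1, 34.9]
width: 0.001
```

```bash
python3 -m jog '[[0,0,4,0,0],[0,0,15,0,0],[0,0,40,0,0],[0,0,90,0,0],[-5,40,140,0,0],[0,90,190,0,0],[0,140,200,0,0],[0,190,200,0,0],[0,240,200,0,0],[0,260,200,0,0]]'
python3 - <<'E'
from h import *
import pickle
f=lambda X:np.round(X*1000,1).tolist()
c=snap('side','s28.png'); pickle.dump(c,open('s28.pkl','wb')); im=cv2.imread('pics/s28.png')
cv2.imwrite('pics/s28b.png',cv2.resize(im[140:290,200:400],(800,600),interpolation=cv2.INTER_CUBIC))
c=snap('scene','t28.png'); cv2.imwrite('pics/t28b.png',cv2.resize(cv2.imread('pics/t28.png'),(800,600)))
print(bot.read_state()['tool_pos'])
E
```

```text
time: 71.0
tool_pos: [0.4136, 0.1114, 0.2519]
tcp_rot: [-1.57, -0.009, 0.008]
wrist_force: [0.4, 0.2, -0.1]
width: -0.001
[0.41374722 0.11082696 0.25174702]
```

View pics/s28b.png

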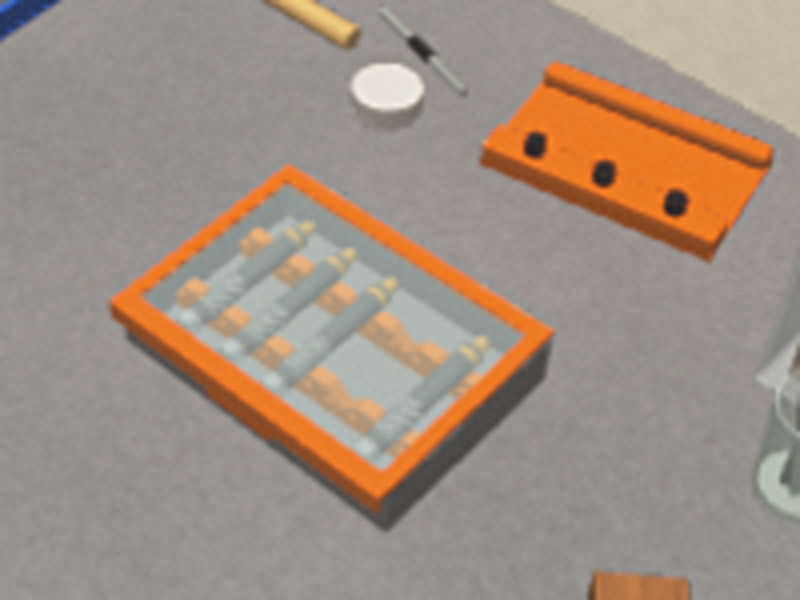

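View pics/t28b.png

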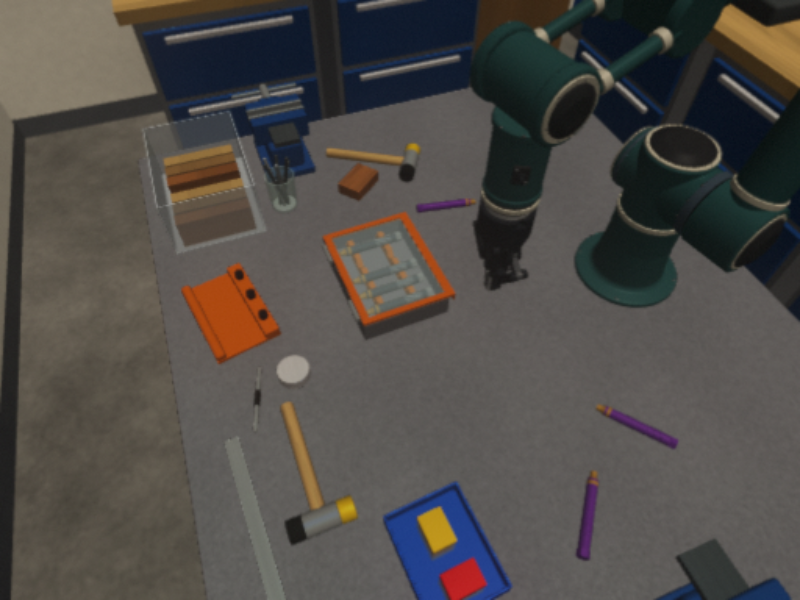

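Run:
```python
from h import *
import pickle
for nm,fn in (('side','s29.png'),('wrist','w29.png')):
    c=snap(nm,fn)
    if nm!='side': continue
    a=np.radians(1.6); ex=np.array([np.cos(a),np.sin(a),0]); ey=np.array([-np.sin(a),np.cos(a),0])
    H=np.array([.5002,-.1494,.048])+.09*ex
    for th in (0,.06):
        for r in (0,.193):
            for y in (-.125,.125):
                X=H+ey*y+r*(-np.cos(th)*ex+np.sin(th)*np.array([0,0,1]))+.006*np.array([np.sin(th),0,np.cos(th)])
                print(th,r,y,np.round((proj(c,X)[0]-[200,140])*4))
im=cv2.imread('pics/w29.png'); cv2.imwrite('pics/w29b.png',cv2.resize(im,(800,600)))
```

```text
0 0 -0.125 [552. 333.]
0 0 0.125 [288. 164.]
0 0.193 -0.125 [374. 500.]
0 0.193 0.125 [107. 301.]
0.06 0 -0.125 [552. 332.]
0.06 0 0.125 [288. 164.]
0.06 0.193 -0.125 [376. 488.]
0.06 0.193 0.125 [106. 289.]
```

View pics/w29b.png

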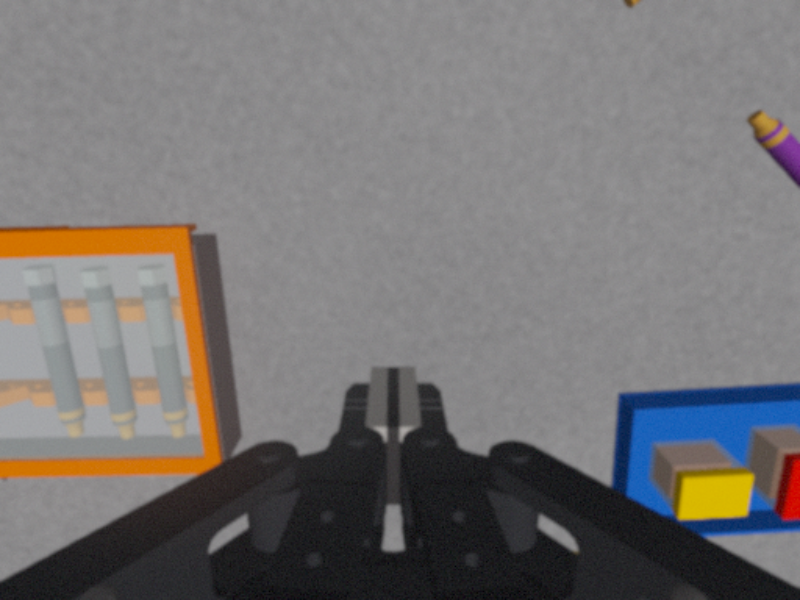

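```bash
python3 -c "
from workcell import bot
print(bot.finish_job())"
```

```text
the job is handed in; nothing more can be done
None
```

The job is done and handed in at about 71 s of robot time, well inside the 210 s limit.

- **Rivet box:** the yellow-lidded box stands on the free floor of the blue tray.
- **Punches:** four were on the bench. They lie in grooves 1, 3, 4 and 5, across both racks with their brass ends toward the hinge. Groove 2 is empty, and no other steel punch was visible.
- **Lid:** I pushed it shut from behind and pressed the front edge down.

**Last checks:**
- **Catch:** it resisted at about 8 N. The force then fell to about 0.6 N some 7 mm lower, and the lid hit a hard stop at 35 N. After I let go, the lid's corners in the side view matched the shut position (301 to 303 px), not the just-touching one (289 px).
- **Final pictures:** all four punches are still seated, the box is in the tray, and the other things look unmoved.

**What disagreed:**
- **Finger length:** the fingertips reach only about to the TCP, not 25 mm ahead of it as stated. My first two grasps closed above a punch, so I gripped about 20 mm lower after that.
- **Camera offsets:** the scene and side cameras differed by about 5 mm, so I used the wrist camera's positions.
- **Press force:** the final 35 N was higher than the catch needed and came close to the 40 N limit, though it was applied with the fingertips.

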